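# Put away the kiln furniture in the mould shop

## Robot

A 6-joint arm with a two-finger parallel gripper is mounted at the origin on the work surface. World frame = base frame: x ahead of the robot, y to its left, z up, the work surface at z = 0. Lengths are in m, angles in rad, forces in N, time in s.
With the tool pointing down it reaches from about 0.275 to 0.825 m from the base axis. Payload 4.9 kg.
Tool frame: the origin (TCP) lies midway between the tips of the shut fingers; the grasp point (between the pads) lies ctrl.grip_depth behind it (ctrl.grip_depth is the distance from the TCP to the grasp point, in m); z points along the fingers, y is the direction in which the jaws open and shut (so a half turn about z gives the same grasp; the last joint's range is limited). The gripper opens to 85 mm and grips with 20 to 120 N. Pads are 22 mm wide; open, the fingers measure 114 mm over their backs; the gripper's body (76 mm by 85 mm) begins 54 mm behind the grasp point. The pads swing forward as they close: fully open they stand 13 mm farther back than shut.
Start: joints at [-1.284, 0.326, -0.193, 1.052, 0, 1.437], TCP at [0.225, -0.502, 0.231] pointing down, gripper open.
Joint ranges: [-2.65, 2.65], [-0.97, 1.79], [-1.3, 1.35], [-1.93, 2.1], [-1.47, 1.37], [-3.14, 3.14]. Speed limits (rad/s): [2.57, 2.57, 3.14, 3.14, 3.14, 3.14].

## Interface

Orientations are given as [roll, pitch, yaw] about the fixed x, y, z axes, in that order (R = Rz(yaw) Ry(pitch) Rx(roll)).
In Python, from cell import ctrl, cams gives the robot as it stands. The module is installed in compiled form; this text tells all that it offers.
- The arm moves only by the tool carry_out, never from a script. Its argument "commands" is a list of rows, each a list of 4 numbers: the shift along the tool's x, y, z scaled (see below), then the turn about the tool's z scaled (see below). In form: [[x, y, z, spin], ...]. A call has 1 to 10 rows; each row is the pose to reach, as a shift and turn from the pose measured when the call began, along the tool's axes at that moment; what a row does not reach only later rows make up. The controller multiplies each number of a shift by 0.2 m and each number of a turn by 2 rad. A row lasts 1/10 s, in which the tool goes at most 50 mm and 8.59 degrees, less where a joint would pass 70% of its speed; a pose out of reach is approached as far as the arm can. A call with a number of a shift or a turn outside -1 to 1 is refused whole. A call with a gripper value outside its range is refused whole. "fingers" is the closure, from 0 (fully open) to 1 (shut), set as the call begins (left out, the last holds). The fingers move at their own pace and stop on an object; "force" is the grip in N (left out, the last holds). Time passes only in rows, so rows that repeat a pose let the fingers close. It gives the time, the measured TCP pose, the force and the opening at its end, in the units of the state.
- ctrl.get_obs(): the state, without advancing time (a new reading comes with each control period).
- cams.capture(name): name is "side" or "top" or "wrist"; returns the picture (400x640x3 uint8, red, green, blue); there is no depth.
- cams.camera_params(name): a dict with "vfov" (degrees; the focal length in pixels is half the picture's height over the tangent of half this angle, whatever the lens; pixels are square), "cx", "cy" (the principal point, pixels), "rvec" (rotation vector, rad) and "tvec" (3), from world to camera coordinates, as OpenCV has them; the wrist camera has in their place "tool_from_camera" (4x4, takes a point from camera to tool coordinates, whose origin is the TCP and whose axes are the flange's). Camera axes: x right, y down, z forward; pixel columns grow to the right and rows downward; lengths in m; the calibration is good to about 2 mm. A picture is of the moment at which its call begins: read the wrist's pose just before it. camera_params takes no time and is no camera call.
- ctrl.finish_job(): hands the job in, once; it reports no verdict.
The state is a dict: "time_s": time; "qpos": joint angles; "qd": joint speeds; "joint_efforts": joint torques, N m; "position": TCP position; "tcp_rot": TCP orientation; "contact_force": force on the tool from outside, world axes, zero at the start; "moment": the same for the moment, N m; "width": opening from 0.0 (shut) to 1.0 (fully open).
Only numpy, scipy, OpenCV 4.12 (cv2) and the standard library are available. Lean on these libraries where they do the work, as an engineer would, in place of code of your own. Each camera call takes 0.05 s, during which the arm holds its last target.

## Task

Put away the five loose pieces of kiln furniture on the bench. Stand each of the three props upright on the floor of the tray that already holds props of its shape and size. Stack the two flat bats on the stacking board, the large one underneath, each lying along the long fence and pushed right up against both fences, and do not shift or knock over the unfired vase.

Things in the scene. Friction and masses are not known exactly. Their poses are not given: they have to be found in the camera images.
- tall_prop_c (a point): loose tall tube prop, buff fired clay, round, 40 mm outside diameter, 110 mm high, 24 mm bore, standing upright on the bench, about 0.18 kg. The point is its centre, 55 mm above its foot.
- short_prop_c (a point): loose short tube prop, buff fired clay, round, 50 mm outside diameter, 35 mm high, 28 mm bore, standing upright on the bench, about 0.1 kg. The point is its centre, 17.5 mm above its foot.
- square_post_c (a point): loose square post, buff fired clay, 40 x 40 mm square, 70 mm high, standing upright on the bench, about 0.2 kg. The point is its centre, 35 mm above its foot; own x and y are normal to its side faces.
- large_bat_c (a point): loose flat kiln bat, a plain grey-buff rectangular slab 160 mm long (own x), 68 mm wide (own y) and 20 mm thick, about 0.43 kg, lying flat on the bench. The point is its centre, 10 mm above its underside.
- small_bat_c (a point): loose flat kiln bat, a plain grey-buff rectangular slab 110 mm long (own x), 50 mm wide (own y) and 20 mm thick, about 0.22 kg, lying flat on the bench. The point is its centre, 10 mm above its underside.
- tray_tall: fixed shallow brown wooden tray, 116 (own x) by 184 mm (own y), walls 5 mm, rim 21 mm and floor 5 mm above the bench. Origin: centre of its underside. Two props stand fixed in its +y half (centres at y = +53 mm): tall tubes, 40 mm diameter, 110 mm high. The -y half is bare: best spot for one more is x = 0, y = -35 mm.
- tray_short: fixed shallow brown wooden tray, 116 (own x) by 184 mm (own y), walls 5 mm, rim 21 mm and floor 5 mm above the bench. Origin: centre of its underside. Two props stand fixed in its +y half (centres at y = +53 mm): short tubes, 50 mm diameter, 35 mm high. The -y half is bare: best spot for one more is x = 0, y = -35 mm.
- tray_post: fixed shallow brown wooden tray, 116 (own x) by 184 mm (own y), walls 5 mm, rim 21 mm and floor 5 mm above the bench. Origin: centre of its underside. Two props stand fixed in its +y half (centres at y = +53 mm): square posts, 40 x 40 mm, 70 mm high. The -y half is bare: best spot for one more is x = 0, y = -35 mm.
- stack_board: fixed plywood board 124 (own x) by 204 (y) by 12 mm; origin: centre of its underside. Fences 12 mm thick, 45 mm above its top. Long fence along y, inner face x = +45 mm, with a finger gap from y = -38 to +59. End fence along x (-30 mm to the corner), inner face y = +85. Home, bats lie lengthwise along y, centres at x, y = +11, +5 (large) and +20, +30 mm (small).
- vase_c (a point): unfired grey clay vase, round, 70 mm widest diameter, 130 mm high, standing loose among the things, to be left alone. The point is on its axis 65 mm above its foot.
Not all that is in view belongs to the job. Leave any pink or yellow look-alike of the part that bears large_bat_c alone. Leave any red or yellow look-alike of the part that bears square_post_c alone.

How it is judged:
By the outcome, as a careful person would: the job done as asked, in the order asked, and still so for the second after the job is handed in, with the robot touching nothing.
It also fails if it takes over 125 s, if anything falls off the work surface, if the arm or the gripper's body presses on something with over 40 N, if the wrist force passes 120 N, or if a joint passes its speed limit or range.

## Working session

There is one attempt and no reset: what is moved stays moved. The work goes in short steps, Python scripts to look and compute and a tool call to move; the robot and the scene stay as the last step left them, time stands still between calls to the robot, and variables do not carry over. Pictures are saved under pics/ and viewed, and the job is handed in when it is done.

Besides the shell and the picture viewer there is one more tool, called after ">>>" as name(argument=value, ...) on one line, values as JSON. carry_out: Moves the arm, as the interface text tells. Its arguments: {"type":"object","properties":{"commands":{"type":"array"},"fingers":{"type":"number"},"force":{"type":"number"}},"required":["commands"]}

```bash
mkdir -p pics; cat > look.py <<'E'
import sys,cv2
from cell import ctrl,cams
tag=sys.argv[1]
for n in sys.argv[2:]:
    o=ctrl.get_obs(); im=cams.capture(n); cv2.imwrite(f'pics/{tag}_{n}.png',im[:,:,::-1])
    import json,numpy as np
    json.dump({'pos':list(map(float,o['position'])),'rot':np.array(o['tcp_rot']).tolist(),'q':list(map(float,o['qpos']))},open(f'pics/{tag}_{n}.json','w'))
E
python3 look.py a top side; python3 - <<'E'
from cell import ctrl,cams
print(ctrl.get_obs(),ctrl.grip_depth)
for n in['top','side','wrist']:print(n,cams.camera_params(n))
E
```

```text
{'time_s': 0.1, 'qpos': array([-1.28416567e+00,  3.26828409e-01, -1.93469381e-01,  1.05199961e+00,
        9.29864400e-06,  1.43659720e+00]), 'qd': array([-0.00075868, -0.00256607,  0.0012081 , -0.00025885, -0.0013345 ,
        0.00022803]), 'joint_efforts': array([ 3.08874922e-03, -4.44237363e+01,  2.63039035e+01,  7.87260826e-03,
       -5.52751146e-06,  5.77233578e-06]), 'position': array([ 0.22455309, -0.50151367,  0.23060816]), 'tcp_rot': array([-3.14010632e+00, -2.10054201e-04,  4.20829625e-01]), 'contact_force': array([ 0.84316259, -0.29850848,  0.68429262]), 'moment': array([0.02060985, 0.01362497, 0.00684686]), 'width': 0.9990959810972273} 0.0187
top {'vfov': 48.251009454416575, 'cx': 317.3711443761406, 'cy': 206.70747142598384, 'rvec': array([ 2.21514894, -2.17479905,  0.0757902 ]), 'tvec': array([-0.01490081,  0.45612548,  1.23322457])}
side {'vfov': 42.0949722975393, 'cx': 321.11702770001824, 'cy': 199.24387088926207, 'rvec': array([ 0.86911689, -2.48572893,  1.10581842]), 'tvec': array([0.37203623, 0.25058084, 1.19523526])}
wrist {'vfov': 69.81833367945066, 'cx': 319.1306584321859, 'cy': 197.6822317546639, 'tool_from_camera': array([[ 1.00821844e-03, -9.48659750e-01, -3.16296796e-01,
         8.02763782e-02],
       [ 9.99999469e-01,  8.89692676e-04,  5.19139869e-04,
        -2.01700895e-05],
       [-2.11080156e-04, -3.16297151e-01,  9.48660143e-01,
        -1.42644496e-01],
       [ 0.00000000e+00,  0.00000000e+00,  0.00000000e+00,
         1.00000000e+00]])}
```

View pics/a_top.png

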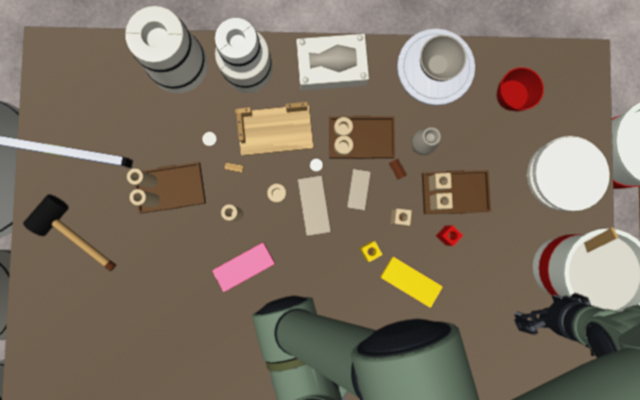

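View pics/a_side.png

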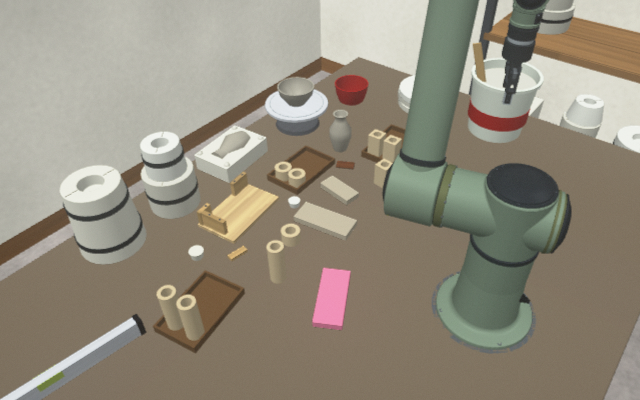

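The top view shows the following:
- **Loose parts:** tall prop (230,212), short prop (277,192), square post (402,216), large bat (314,206), small bat (359,189).
- **Vase:** (427,138).
- **Look-alikes to leave alone:** pink bat (243,267), yellow bat (411,282), yellow block (372,251), red block (450,235).
- **Trays and board:** tall tray (170,188), short tray (362,137), post tray (456,192), board (275,130).

Next I'll check a close crop and make a coarse measurement.

```bash
cat > h.py <<'E'
import cv2,numpy as np,json
from scipy.spatial.transform import Rotation as R
def load(tag,name):
    im=cv2.imread(f'pics/{tag}_{name}.png'); return im,json.load(open(f'pics/{tag}_{name}.json'))
def campose(name,st=None):
    from cell import cams
    p=cams.camera_params(name); f=200/np.tan(np.radians(p['vfov']/2))
    if name=='wrist':
        T=np.eye(4);T[:3,:3]=R.from_euler('xyz',st['rot']).as_matrix();T[:3,3]=st['pos']
        W=T@np.array(p['tool_from_camera']); return W[:3,:3],W[:3,3],f,p['cx'],p['cy']
    Rm=cv2.Rodrigues(np.array(p['rvec']))[0]; return Rm.T,-Rm.T@p['tvec'],f,p['cx'],p['cy']
def cast(uv,z,cp):
    Rm,C,f,cx,cy=cp; uv=np.atleast_2d(np.asarray(uv,float))
    d=np.c_[(uv[:,0]-cx)/f,(uv[:,1]-cy)/f,np.ones(len(uv))]@Rm.T
    return (C+d*((z-C[2])/d[:,2])[:,None])[:,:2]
def proj(P,cp):
    Rm,C,f,cx,cy=cp; q=(np.atleast_2d(P)-C)@Rm; return np.c_[q[:,0]/q[:,2]*f+cx,q[:,1]/q[:,2]*f+cy]
E
python3 - <<'E'
from h import *
im,st=load('a','top'); cp=campose('top')
for n,uv,z in [('tall',(229,212),.11),('short',(277,192),.035),('post',(402,216),.07),('large',(314,206),.02),('small',(359,189),.02),('vase',(429,134),.13),('ttall',(170,188),.021),('tshort',(362,137),.021),('tpost',(456,192),.021),('board',(275,130),.012)]:
    print(n,cast(uv,z,cp).round(3))
cv2.imwrite('pics/a_crop.png',cv2.resize(im[90:300,120:500],None,fx=2.1,fy=2.1,interpolation=cv2.INTER_CUBIC))
E
```

```text
tall [[0.433 0.221]]
short [[0.493 0.105]]
post [[ 0.432 -0.232]]
large [[0.458 0.003]]
small [[ 0.508 -0.122]]
vase [[ 0.641 -0.288]]
ttall [[0.5   0.403]]
tshort [[ 0.654 -0.128]]
tpost [[ 0.504 -0.392]]
board [[0.671 0.117]]
```

View pics/a_crop.png

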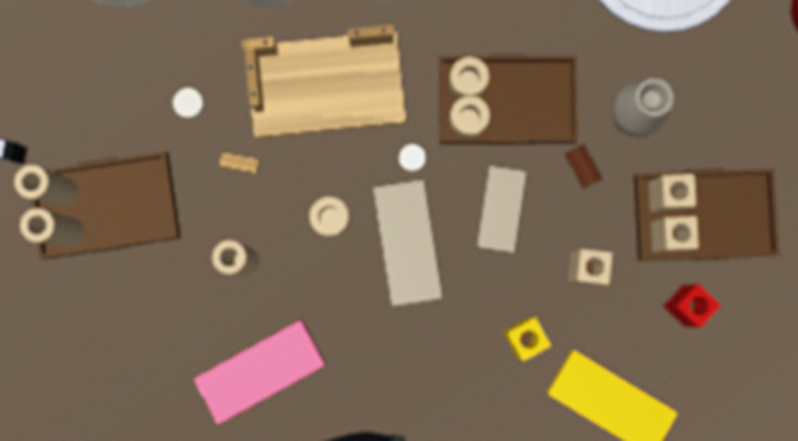

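The loose parts are distinct in colour from the pink, yellow and red look-alikes. Next I'll measure masks and contours.

```bash
cat > meas.py <<'E'
from h import *
im,st=load('a','top'); cp=campose('top')
S=4; hsv=cv2.cvtColor(im,cv2.COLOR_BGR2HSV)
for n,(u,v) in dict(tall=(223,212),tallside=(240,215),bench=(300,280),large=(314,206),small=(359,189),post=(402,210),short=(270,188),vase=(420,140),tray=(175,190),board=(280,130),fence=(240,125),pbackside=(394,218)).items(): print(n,hsv[v,u])
big=cv2.cvtColor(cv2.resize(im,None,fx=S,fy=S,interpolation=cv2.INTER_CUBIC),cv2.COLOR_BGR2HSV)
def comp(lo,hi,uv,rad=60,close=5):
    m=cv2.inRange(big,np.array(lo),np.array(hi)); m=cv2.morphologyEx(m,cv2.MORPH_CLOSE,np.ones((close,close)))
    c,_=cv2.findContours(m,cv2.RETR_EXTERNAL,cv2.CHAIN_APPROX_NONE)
    c=[k for k in c if cv2.contourArea(k)>200]
    return min(c,key=lambda k:-cv2.pointPolygonTest(k,(uv[0]*S,uv[1]*S),True))
def rect(c,z):
    w=cast((c[:,0]+.5)/S-.5,z,cp).astype(np.float32)
    r=cv2.minAreaRect((w*1000).astype(np.float32)); return r,w
for n,uv,z,lo,hi in [('large',(314,206),.02,(10,20,165),(30,75,255)),('small',(359,189),.02,(10,20,165),(30,75,255)),
  ('post',(402,216),.07,(5,45,190),(30,140,255)),('tall',(229,212),.11,(5,45,190),(30,140,255)),('short',(277,192),.035,(5,45,190),(30,140,255)),
  ('ttall',(175,190),.021,(3,95,30),(20,255,125)),('tshort',(375,140),.021,(3,95,30),(20,255,125)),('tpost',(470,192),.021,(3,95,30),(20,255,125)),('board',(275,135),.012,(8,85,130),(30,255,255))]:
    c=comp(lo,hi,uv); r,w=rect(c,z); m=w.mean(0)
    (ex,ey),er=cv2.minEnclosingCircle((w*1000).astype(np.float32))
    print(n,'rect',np.round(r[0],1),np.round(r[1],1),round(r[2],1),'circ',round(ex,1),round(ey,1),round(er,1))
    if n[0]=='t' and n!='tall' or n=='board': print(cv2.boxPoints(r).round(0).tolist())
E
python3 meas.py
```

```text
tall [ 19  68 219]
tallside [19 80 96]
bench [ 15  75 112]
large [ 20  42 198]
small [ 20  42 195]
post [ 20  69 215]
short [ 20  66 224]
vase [ 23  33 131]
tray [ 15 132 112]
board [ 19 104 206]
fence [ 18 128 175]
pbackside [ 18  78 148]
large rect [460.1   4.3] [158.1  66.6] 10.0 circ 460.4 4.5 84.1
small rect [ 507.2 -120. ] [ 48.2 107.9] 82.1 circ 507.3 -120.2 57.7
post rect [ 430.9 -234.1] [39.6 39.1] 84.5 circ 430.5 -234.1 25.8
tall rect [432.8 222.2] [38.4 38.4] 46.3 circ 432.7 222.5 19.7
short rect [492.4 107.7] [48.3 48.1] 1.3 circ 492.1 107.6 24.6
ttall rect [502.9 407. ] [122.2 188.5] 9.8 circ 501.4 406.3 108.4
[[427.0, 489.0], [459.0, 304.0], [579.0, 325.0], [547.0, 510.0]]
tshort rect [ 655.  -126.9] [122.7 186.5] 1.2 circ 655.0 -126.9 108.4
[[592.0, -35.0], [596.0, -221.0], [718.0, -219.0], [714.0, -32.0]]
tpost rect [ 505.2 -392.4] [122.3 190.2] 3.2 circ 505.1 -393.1 109.7
[[439.0, -301.0], [449.0, -491.0], [572.0, -484.0], [561.0, -294.0]]
board rect [676.9 120.7] [138.4 213.4] 7.0 circ 677.1 121.3 123.5
[[595.0, 218.0], [621.0, 6.0], [759.0, 23.0], [733.0, 235.0]]
```

```bash
cat > go.py <<'E'
# usage: go.py x y z yawdeg  (mm) -> numbers for a row, from the current pose
import sys,numpy as np
from scipy.spatial.transform import Rotation as R
from cell import ctrl
o=ctrl.get_obs(); Rm=R.from_euler('xyz',o['tcp_rot']).as_matrix()
print('t',round(o['time_s'],2),'pos',(o['position']*1000).round(1),'yaw',np.degrees(o['tcp_rot'][2]).round(1),'F',o['contact_force'].round(1),'w',round(o['width']*85,1),'q',o['qpos'].round(2))
for a in sys.argv[1:]:
    x,y,z,yaw=map(float,a.split(','))
    s=Rm.T@(np.array([x,y,z])/1000-o['position'])
    t=-(np.radians(yaw)-o['tcp_rot'][2]); t=(t+np.pi)%(2*np.pi)-np.pi
    print(a,'->',(s/.2).round(3),round(t/2,3),'rows by dist',round(np.linalg.norm(s)/.05,1),'turn',round(abs(np.degrees(t))/8.59,1))
E
python3 go.py 431,-234,200,84.5 431,-234,110,84.5
```

```text
t 0.1 pos [ 224.6 -501.5  230.6] yaw 24.1 F [ 0.8 -0.3  0.7] w 84.9 q [-1.28  0.33 -0.19  1.05  0.    1.44]
431,-234,200,84.5 -> [ 1.489 -0.799  0.155] -0.527 rows by dist 6.8 turn 7.0
431,-234,110,84.5 -> [ 1.488 -0.798  0.605] -0.527 rows by dist 7.2 turn 7.0
```

>>> carry_out(commands=[[0.8,-0.42,0.1,-0.26],[0.8,-0.42,0.1,-0.26],[0.8,-0.42,0.1,-0.26],[0.8,-0.42,0.1,-0.26]], fingers=0.2, force=40)

```text
time_s: 0.5
position: [0.3371, -0.3564, 0.21]
tcp_rot: [-3.139, -0.002, 0.947]
contact_force: [-0.5, -0.3, -1.0]
width: 0.801
```

```bash
python3 go.py 431,-234,150,84.5
```

```text
t 0.5 pos [ 337.1 -356.4  210. ] yaw 54.2 F [-0.5 -0.3 -1. ] w 68.1 q [-0.96  0.24 -0.37  0.96  0.    1.23]
431,-234,150,84.5 -> [0.77  0.024 0.302] -0.264 rows by dist 3.3 turn 3.5
```

>>> carry_out(commands=[[0.77,0.024,0.3,-0.264],[0.77,0.024,0.3,-0.264],[0.77,0.024,0.3,-0.264],[0.77,0.024,0.3,-0.264],[0.77,0.024,0.3,-0.264]])

```text
time_s: 1.0
position: [0.4311, -0.2312, 0.1489]
tcp_rot: [-3.138, -0.005, 1.479]
contact_force: [0.3, 0.1, -0.4]
width: 0.798
```

```bash
python3 go.py 431,-234,30,84.5; python3 look.py b wrist
```

```text
t 1.0 pos [ 431.1 -231.2  148.9] yaw 84.8 F [ 0.3  0.1 -0.4] w 67.8 q [-0.64  0.3  -0.47  0.82  0.    1.02]
431,-234,30,84.5 -> [-0.017  0.003  0.594] 0.002 rows by dist 2.4 turn 0.0
```

View pics/b_wrist.png

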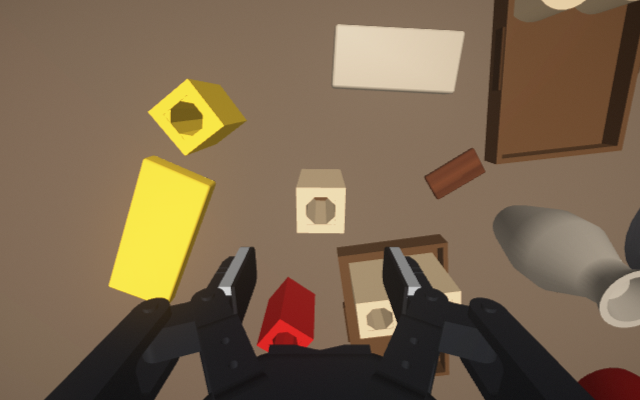

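The wrist view shows the post between the fingers. Its top-face centre is at about (321,216), with nothing in the way.

```bash
python3 - <<'E'
from h import *
im,st=load('b','wrist');cp=campose('wrist',st)
print(cast([[321,216],[296,198],[345,198],[345,233],[297,233]],.07,cp).round(4))
E
```

```text
[[ 0.4308 -0.24  ]
 [ 0.4119 -0.2225]
 [ 0.4516 -0.226 ]
 [ 0.4497 -0.2572]
 [ 0.4091 -0.2536]]
```

>>> carry_out(commands=[[-0.017,0.0,0.25,0],[-0.017,0.0,0.5,0],[-0.017,0.0,0.59,0.0],[-0.017,0.0,0.59,0.0]])

```text
time_s: 1.45
position: [0.4275, -0.2355, 0.0293]
tcp_rot: [-3.134, -0.007, 1.473]
contact_force: [-0.6, 0.8, -0.7]
width: 0.798
```

>>> carry_out(commands=[[0.0,0,0,0],[0,0,0,0],[0,0,0,0],[0,0,0,0],[0,0,0,0]], fingers=1.0, force=40)

```text
time_s: 1.95
position: [0.4288, -0.237, 0.031]
tcp_rot: [-3.137, -0.004, 1.472]
contact_force: [-0.0, -1.8, 6.9]
width: 0.463
```

```bash
python3 go.py 431,-237,130,84.5
```

```text
t 1.95 pos [ 428.8 -237.    31. ] yaw 84.4 F [-0.  -1.8  6.9] w 39.4 q [-0.66  0.46 -0.59  0.53  0.    1.01]
431,-237,130,84.5 -> [ 0.003  0.008 -0.495] -0.001 rows by dist 2.0 turn 0.0
```

>>> carry_out(commands=[[0,0,-0.25,0],[0,0,-0.5,0],[0,0,-0.5,0]])

```text
time_s: 2.25
position: [0.4327, -0.2398, 0.137]
tcp_rot: [3.138, 0.002, 1.472]
contact_force: [1.1, -0.7, -1.5]
width: 0.462
```

```bash
python3 go.py 507,-427,130,93.2
```

```text
t 2.25 pos [ 432.7 -239.8  137. ] yaw 84.4 F [ 1.1 -0.7 -1.5] w 39.3 q [-0.66  0.31 -0.48  0.78  0.    1.01]
507,-427,130,93.2 -> [-0.895  0.461  0.038] -0.077 rows by dist 4.0 turn 1.0
```

>>> carry_out(commands=[[-0.89,0.46,0.03,-0.077],[-0.89,0.46,0.03,-0.077],[-0.89,0.46,0.03,-0.077],[-0.89,0.46,0.03,-0.077],[-0.89,0.46,0.03,-0.077],[-0.89,0.46,0.03,-0.077]])

```text
time_s: 2.85
position: [0.5062, -0.4265, 0.1299]
tcp_rot: [3.14, 0.001, 1.625]
contact_force: [0.4, 0.9, -2.3]
width: 0.46
```

```bash
python3 go.py 507,-427,38,93.2; python3 look.py c wrist
```

```text
t 2.85 pos [ 506.2 -426.5  129.9] yaw 93.1 F [ 0.4  0.9 -2.3] w 39.1 q [-0.81  0.6  -0.01  0.95  0.    0.7 ]
507,-427,38,93.2 -> [-0.002  0.003  0.459] -0.001 rows by dist 1.8 turn 0.0
```

View pics/c_wrist.png

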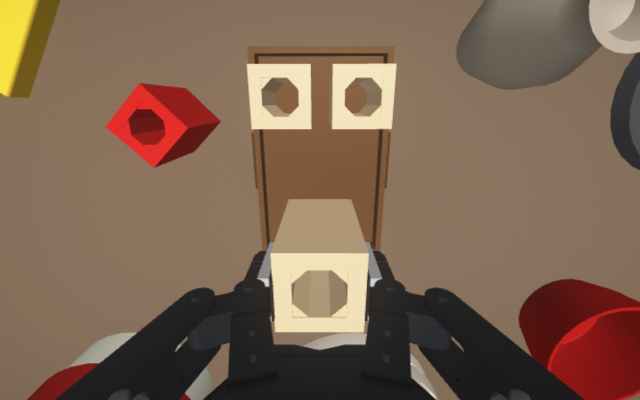

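The post is held upright and centred over the bare half of the post tray. The fixed posts are at (280,97) and (363,97). I'll lower it.

>>> carry_out(commands=[[0,0,0.2,0],[0,0,0.38,0],[0,0,0.45,0],[0,0,0.463,0],[0,0,0.463,0],[0,0,0.463,0]])

```text
time_s: 3.5
position: [0.5066, -0.4252, 0.0389]
tcp_rot: [3.139, 0.001, 1.627]
contact_force: [-0.5, -0.1, -2.5]
width: 0.465
```

>>> carry_out(commands=[[0,0,0.01,0],[0,0,0.02,0],[0,0,0.02,0]])

```text
time_s: 3.8
position: [0.5072, -0.4257, 0.0359]
tcp_rot: [3.138, 0.002, 1.627]
contact_force: [0.5, 0.4, 1.9]
width: 0.464
```

>>> carry_out(commands=[[0,0,0,0],[0,0,0,0],[0,0,0,0],[0,0,-0.1,0],[0,0,-0.35,0],[0,0,-0.6,0],[0,0,-0.7,0]], fingers=0.25)

```text
time_s: 4.5
position: [0.5084, -0.4272, 0.1815]
tcp_rot: [3.133, 0.008, 1.627]
contact_force: [1.2, -0.7, -0.6]
width: 0.75
```

```bash
python3 look.py d wrist;python3 go.py 460,4.3,200,100
```

```text
t 4.55 pos [ 509.1 -427.9  183.5] yaw 93.2 F [ 0.9 -0.7  2. ] w 63.4 q [-0.81  0.56  0.05  1.05  0.    0.7 ]
460,4.3,200,100 -> [ 2.17  -0.123 -0.106] -0.059 rows by dist 8.7 turn 0.8
```

View pics/d_wrist.png

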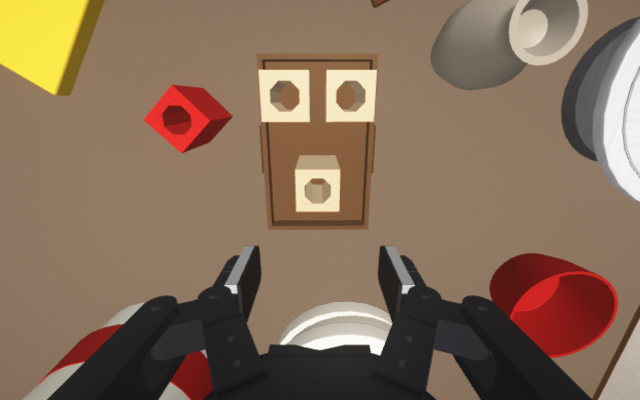

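The post stands upright at (318,190). Next is the large bat.

>>> carry_out(commands=[[1.0,-0.06,-0.1,-0.5],[1.0,-0.06,-0.1,-0.5],[1.0,-0.06,-0.1,-0.5],[1.0,-0.06,-0.1,-0.5],[1.0,-0.06,-0.1,-0.5],[1.0,-0.06,-0.1,-0.5]], fingers=0)

```text
time_s: 5.15
position: [0.4856, -0.2269, 0.2016]
tcp_rot: [-3.14, 0.014, 2.535]
contact_force: [-0.5, -0.4, -0.6]
width: 1.001
```

```bash
python3 go.py 460,4.3,200,190
```

```text
t 5.15 pos [ 485.6 -226.9  201.6] yaw 145.3 F [-0.5 -0.4 -0.6] w 85.1 q [-0.57  0.31 -0.29  0.95 -0.    0.03]
460,4.3,200,190 -> [ 0.764  0.877 -0.004] -0.39 rows by dist 4.7 turn 5.2
```

>>> carry_out(commands=[[0.764,0.877,0,-0.39],[0.764,0.877,0,-0.39],[0.764,0.877,0,-0.39],[0.764,0.877,0,-0.39],[0.764,0.877,0,-0.39],[0.764,0.877,0,-0.39],[0.764,0.877,0,-0.39],[0.764,0.877,0,-0.39]])

```text
time_s: 5.95
position: [0.46, 0.0041, 0.199]
tcp_rot: [-3.13, 0.009, -2.969]
contact_force: [0.2, -0.4, -0.4]
width: 0.999
```

```bash
python3 go.py 460,4.3,0,190; python3 look.py e wrist
```

```text
t 5.95 pos [460.    4.1 199. ] yaw -170.1 F [ 0.2 -0.4 -0.4] w 84.9 q [-0.15  0.18 -0.48  0.9  -0.01 -0.32]
460,4.3,0,190 -> [0.008 0.012 0.995] -0.001 rows by dist 4.0 turn 0.0
```

View pics/e_wrist.png

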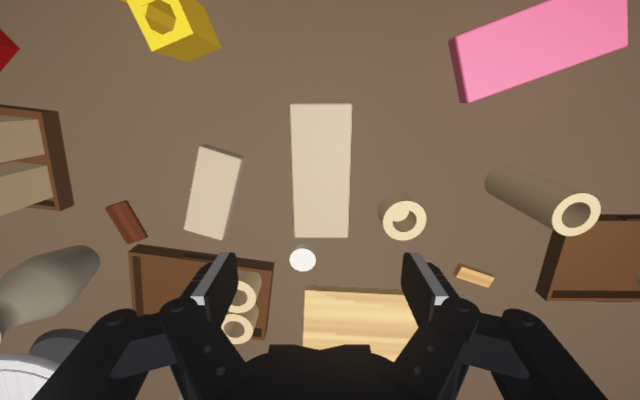

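The large bat lies square between the jaws, with its top face at x 291–351 and y 104–237.

```bash
python3 - <<'E'
from h import *
im,st=load('e','wrist');cp=campose('wrist',st)
hsv=cv2.cvtColor(im,cv2.COLOR_BGR2HSV)
print(hsv[170,320],hsv[190,215],hsv[60,300])
m=cv2.inRange(hsv,(5,10,185),(35,80,255))
cs,_=cv2.findContours(m,cv2.RETR_EXTERNAL,cv2.CHAIN_APPROX_NONE)
for c in cs:
    if cv2.contourArea(c)>1500:
        w=cast(c[:,0],.02,cp);r=cv2.minAreaRect((w*1000).astype(np.float32));print(c[:,0].mean(0),np.round(r[0],1),np.round(r[1],1),round(r[2],1))
E
```

```text
[ 18  51 220] [ 18  52 215] [ 16  83 129]
[575.96031746 213.96825397] [453.3 311.9] [54.  54.7] 66.5
[211.2278481  192.94092827] [ 506.5 -120.2] [ 48.1 107.6] 82.1
[320.824 168.816] [459.5   3.7] [157.1  66.2] 10.2
```

>>> carry_out(commands=[[0.008,0.01,0.25,0],[0.008,0.01,0.5,0],[0.008,0.01,0.75,0],[0.008,0.01,0.92,0],[0.008,0.01,0.98,0],[0.008,0.01,0.99,0],[0.008,0.01,1.0,0],[0.008,0.01,1.0,0]])

```text
time_s: 6.8
position: [0.4612, 0.003, -0.0003]
tcp_rot: [-3.13, 0.01, -2.97]
contact_force: [-0.4, -0.2, 0.3]
width: 1.002
```

```bash
python3 go.py 460,4,-2,190
```

```text
t 6.8 pos [ 4.612e+02  3.000e+00 -3.000e-01] yaw -170.2 F [-0.4 -0.2  0.3] w 85.2 q [-0.15  0.47 -0.71  0.38 -0.01 -0.32]
460,4,-2,190 -> [0.005 0.006 0.008] -0.002 rows by dist 0.0 turn 0.0
```

>>> carry_out(commands=[[0,0.005,0.008,0],[0,0.005,0.008,0],[0,0.005,0.008,0],[0,0.005,0.008,0],[0,0.005,0.008,0],[0,0.005,0.008,0]], fingers=1, force=50)

```text
time_s: 7.4
position: [0.4622, 0.0037, -0.0006]
tcp_rot: [-3.128, 0.013, -2.97]
contact_force: [-0.9, -1.1, 4.6]
width: 0.782
```

>>> carry_out(commands=[[0,0,-0.1,0],[0,0,-0.35,0],[0,0,-0.6,0],[0,0,-0.8,0],[0,0,-0.8,0]])

```text
time_s: 7.9
position: [0.4637, 0.0051, 0.1651]
tcp_rot: [-3.125, 0.023, -2.97]
contact_force: [1.4, -0.5, -4.0]
width: 0.78
```

```bash
python3 go.py 560,60,200,143; python3 look.py f wrist
```

```text
t 7.9 pos [463.7   5.1 165.1] yaw -170.2 F [ 1.4 -0.5 -4. ] w 66.3 q [-0.14  0.21 -0.54  0.8  -0.01 -0.31]
560,60,200,143 -> [-0.525  0.186 -0.165] 0.409 rows by dist 2.3 turn 5.5
```

View pics/f_wrist.png

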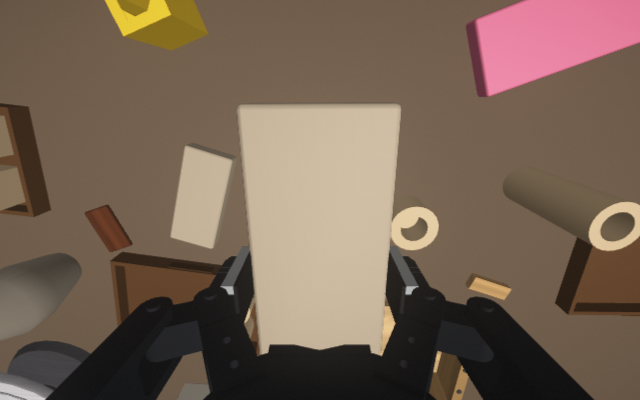

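The bat is held. Now I'll measure the board's pose from the top picture.

```bash
python3 - <<'E'
from h import *
im,st=load('a','top')
cv2.imwrite('pics/a_board.png',cv2.resize(im[95:165,225:325],None,fx=8,fy=8,interpolation=cv2.INTER_CUBIC))
E
```

```text
(no output)
```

View pics/a_board.png

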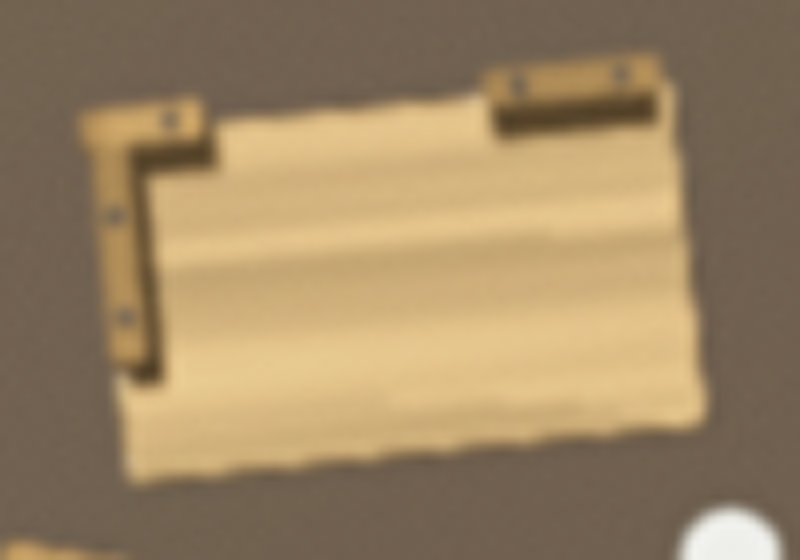

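```bash
python3 - <<'E'
from h import *
im,st=load('a','top');cp=campose('top')
px=lambda p:(np.array(p,float)+.5)/8-.5+np.array([225,95])
def P(p,z): return cast(px(p),z,cp)*1000
c=P([(130,482),(703,428),(670,85)],.012); print('board corners',c.round(1))
# near edge by subpixel: steepest drop in value along columns
g=cv2.cvtColor(im,cv2.COLOR_BGR2GRAY).astype(float); S=8
b=cv2.resize(g,None,fx=S,fy=S,interpolation=cv2.INTER_CUBIC); gy=cv2.Sobel(cv2.GaussianBlur(b,(0,0),6),-1,0,1,ksize=3); gx=cv2.Sobel(cv2.GaussianBlur(b,(0,0),6),-1,1,0,ksize=3)
x0,y0=225*S,95*S
def vert(xs,ylo,yhi,z,sgn):  # edge points along columns
    pts=[(x,np.argmax(sgn*gy[y0+ylo(x):y0+yhi(x),x0+x])+ylo(x)) for x in xs]
    w=P(pts,z); v=cv2.fitLine(w.astype(np.float32),cv2.DIST_HUBER,0,.01,.01).ravel(); return v,w
def horiz(ys,xlo,xhi,z,sgn):
    pts=[(np.argmax(sgn*gx[y0+y,x0+xlo(y):x0+xhi(y)])+xlo(y),y) for y in ys]
    w=P(pts,z); v=cv2.fitLine(w.astype(np.float32),cv2.DIST_HUBER,0,.01,.01).ravel(); return v,w
near=lambda x:int(482-54/573*(x-130))
v1,_=vert(range(170,680,6),lambda x:near(x)-20,lambda x:near(x)+20,.012,-1)
rt=lambda y:int(670+33/343*(y-85))
v2,_=horiz(range(110,410,6),lambda y:rt(y)-20,lambda y:rt(y)+20,.012,-1)
lf=lambda x:int(105-12/165*(x-490))
v3,_=vert(range(505,645,6),lambda x:lf(x)-15,lambda x:lf(x)+12,.057,-1)
ef=lambda y:int(133+17/210*(y-150))
v4,_=horiz(range(170,350,6),lambda y:ef(y)-12,lambda y:ef(y)+14,.057,-1)
for n,v,a in(('near',v1,90),('right',v2,0),('longfence',v3,90),('endfence',v4,0)):
    th=np.degrees(np.arctan2(v[1],v[0])); th=(th-a+90)%180-90; print(n,'yaw',th.round(2),'pt',v[2:].round(1))
th=np.radians(float(__import__('sys').argv[1]) if len(__import__('sys').argv)>1 else 6.5)
ux=np.array([np.cos(th),np.sin(th)]);uy=np.array([-ux[1],ux[0]])
print('x0 from near',v1[2:]@ux+62,'from longfence',v3[2:]@ux-45,'y0 from right',v2[2:]@uy+102,'from end',v4[2:]@uy-85)
for a in P([(208,110)],.057),P([(487,80)],.057): print('gap ends',a@uy)
E
```

```text
board corners [[598.6 211.3]
 [621.7  10.4]
 [744.2  24.4]]
near yaw 7.07 pt [611.1 114.1]
right yaw 7.1 pt [682.3  16.9]
longfence yaw 6.15 pt [726.1  50.8]
endfence yaw 7.1 pt [667.9 204.3]
x0 from near 682.0926849980917 from longfence 682.1745553914171 y0 from right 41.5291565403504 from end 42.34005983048114
gap ends [98.35654975]
gap ends [2.74458867]
```

>>> carry_out(commands=[[-0.525,0.186,0.05,0.409],[-0.525,0.186,0.05,0.409],[-0.525,0.186,0.05,0.409],[-0.525,0.186,0.05,0.409],[-0.525,0.186,0.05,0.409],[-0.525,0.186,0.05,0.409],[-0.525,0.186,0.05,0.409]])

```text
time_s: 8.65
position: [0.5576, 0.0599, 0.1514]
tcp_rot: [3.14, 0.021, 2.495]
contact_force: [0.0, -0.3, -3.9]
width: 0.781
```

```bash
python3 go.py 678,116.5,130,97
```

```text
t 8.65 pos [557.6  59.9 151.4] yaw 143.0 F [ 0.  -0.3 -3.9] w 66.4 q [-0.02  0.4  -0.3   0.85 -0.01  0.63]
678,116.5,130,97 -> [-0.308  0.588  0.114] 0.401 rows by dist 2.7 turn 5.4
```

>>> carry_out(commands=[[-0.308,0.588,0.1,0.401],[-0.308,0.588,0.1,0.401],[-0.308,0.588,0.1,0.401],[-0.308,0.588,0.1,0.401],[-0.308,0.588,0.1,0.401],[-0.308,0.588,0.1,0.401],[-0.308,0.588,0.1,0.401],[-0.308,0.588,0.1,0.401]])

```text
time_s: 9.45
position: [0.6772, 0.1164, 0.1317]
tcp_rot: [3.128, 0.014, 1.695]
contact_force: [1.1, 0.1, -3.2]
width: 0.778
```

```bash
python3 go.py 678,116.5,50,97; python3 look.py g wrist side
```

```text
t 9.45 pos [677.2 116.4 131.7] yaw 97.1 F [ 1.1  0.1 -3.2] w 66.1 q [ 0.07  0.64  0.05  0.97 -0.01  1.51]
678,116.5,50,97 -> [ 0.006 -0.002  0.408] 0.001 rows by dist 1.6 turn 0.0
```

View pics/g_wrist.png

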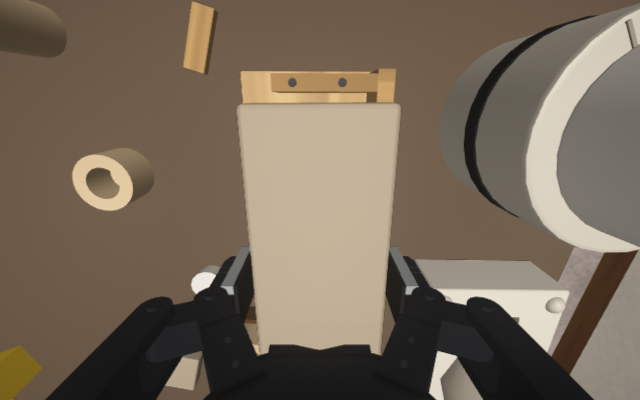

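View pics/g_side.png

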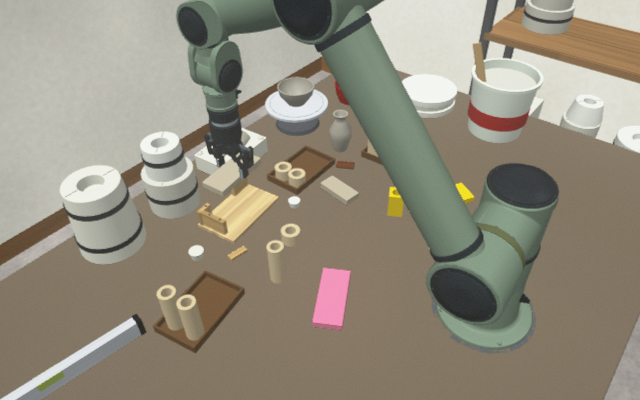

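The bat hangs square over the board. The end fence top shows at rows 73–92 and the fence corner at (387,80). I'll check the fence positions from this view.

```bash
python3 - <<'E'
from h import *
im,st=load('g','wrist');cp=campose('wrist',st)
th=np.radians(7);ux=np.array([np.cos(th),np.sin(th)]);uy=np.array([-ux[1],ux[0]]);O=np.array([672.6,118.9])
def b(uv,z): w=cast(uv,z,cp)*1000-O; return np.c_[w@ux,w@uy].round(1)
print('end fence outer top',b([[272,73],[370,72]],.057),'inner',b([[272,92],[370,93]],.057),'corner block inner x',b([[379,95]],.057))
Rm,C,f,cx,cy=cp
print('bat far edge (z~.145)',b([[239,105],[400,105],[245,115],[394,115]],.132+.02))
cv2.imwrite('pics/g_crop.png',cv2.resize(im[55:125,225:415],None,fx=4,fy=4,interpolation=cv2.INTER_CUBIC))
E
```

```text
end fence outer top [[-28.5  95.9]
 [ 39.5  96.9]] inner [[-29.1  83.6]
 [ 40.3  83.2]] corner block inner x [[46.8 81.9]]
bat far edge (z~.145) [[-29.2  77. ]
 [ 35.6  77.2]
 [-27.1  73.1]
 [ 33.5  73.3]]
```

View pics/g_crop.png

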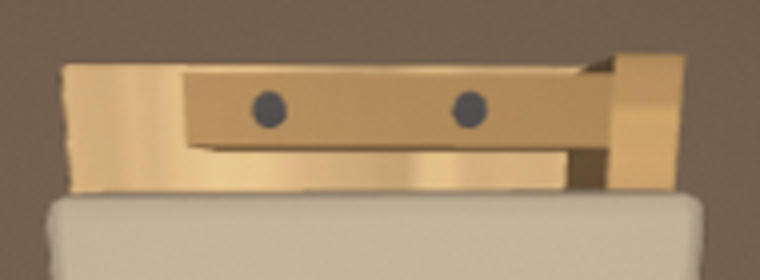

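Both fences agree within 2 mm. The bat is clear by about 7 mm on each side. I'll lower it.

>>> carry_out(commands=[[0,0,0.2,0],[0,0,0.4,0],[0,0,0.52,0],[0,0,0.56,0],[0,0,0.575,0],[0,0,0.575,0]])

```text
time_s: 10.15
position: [0.6804, 0.1151, 0.0184]
tcp_rot: [3.125, 0.014, 1.695]
contact_force: [0.5, 0.3, -4.1]
width: 0.78
```

>>> carry_out(commands=[[0,0,0.012,0],[0,0,0.024,0],[0,0,0.03,0],[0,0,0.03,0]])

```text
time_s: 10.55
position: [0.6806, 0.115, 0.0127]
tcp_rot: [3.125, 0.014, 1.695]
contact_force: [0.1, 1.1, -3.5]
width: 0.781
```

>>> carry_out(commands=[[0,0,0.006,0],[0,0,0.006,0],[0,0.008,0.006,0],[0,0.014,0.006,0],[0,0.018,0.006,0],[0,0.018,0.006,0]])

```text
time_s: 11.15
position: [0.6828, 0.1153, 0.0123]
tcp_rot: [3.127, 0.014, 1.695]
contact_force: [-6.3, -1.4, 8.0]
width: 0.778
```

>>> carry_out(commands=[[0,0.005,0,0],[0,0.01,0,0],[0,0.012,0,0],[0,0.012,0,0]])

```text
time_s: 11.55
position: [0.6848, 0.1155, 0.0124]
tcp_rot: [3.128, 0.014, 1.695]
contact_force: [-4.3, -0.6, 2.0]
width: 0.778
```

>>> carry_out(commands=[[0,0.005,0,0],[0,0.01,0,0],[0,0.01,0,0]])

```text
time_s: 11.85
position: [0.6849, 0.1156, 0.0122]
tcp_rot: [3.132, 0.014, 1.695]
contact_force: [-7.3, -0.6, 6.0]
width: 0.779
```

>>> carry_out(commands=[[0,0.007,0,0],[0,0.012,0,0],[0,0.015,0,0],[0,0.015,0,0]])

```text
time_s: 12.25
position: [0.685, 0.1155, 0.012]
tcp_rot: [3.137, 0.014, 1.694]
contact_force: [-9.8, -0.9, 7.8]
width: 0.781
```

The bat is against the long fence: it stalled and the force is rising. Now I'll slide it toward the end fence.

>>> carry_out(commands=[[0.01,0,0,0],[0.02,0,0,0],[0.03,0.0,0,0],[0.03,0,0,0]])

```text
time_s: 12.65
position: [0.6845, 0.1201, 0.012]
tcp_rot: [3.137, 0.017, 1.693]
contact_force: [-2.6, -5.1, 2.4]
width: 0.781
```

```bash
python3 go.py; python3 look.py h top
```

```text
t 12.65 pos [684.5 120.1  12. ] yaw 97.0 F [-2.6 -5.1  2.4] w 66.4 q [ 0.08  0.78 -0.02  0.77 -0.02  1.52]
```

>>> carry_out(commands=[[0.007,0.003,0,0],[0.014,0.003,0,0],[0.02,0.003,0,0],[0.02,0.003,0,0]])

```text
time_s: 13.1
position: [0.6844, 0.122, 0.012]
tcp_rot: [3.139, 0.021, 1.69]
contact_force: [-3.8, -7.1, 4.0]
width: 0.78
```

>>> carry_out(commands=[[0.007,0.003,0,0],[0.014,0.003,0,0],[0.02,0.003,0,0],[0.02,0.003,0,0]])

```text
time_s: 13.5
position: [0.6842, 0.1235, 0.0119]
tcp_rot: [3.14, 0.025, 1.689]
contact_force: [-3.0, -8.6, 3.7]
width: 0.777
```

```bash
python3 look.py i wrist; python3 - <<'E'
from h import *
im,_=load('i','wrist');cv2.imwrite('pics/i_crop.png',cv2.resize(im[40:330,200:440],None,fx=2,fy=2,interpolation=cv2.INTER_CUBIC))
E
```

```text
(no output)
```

View pics/i_crop.png

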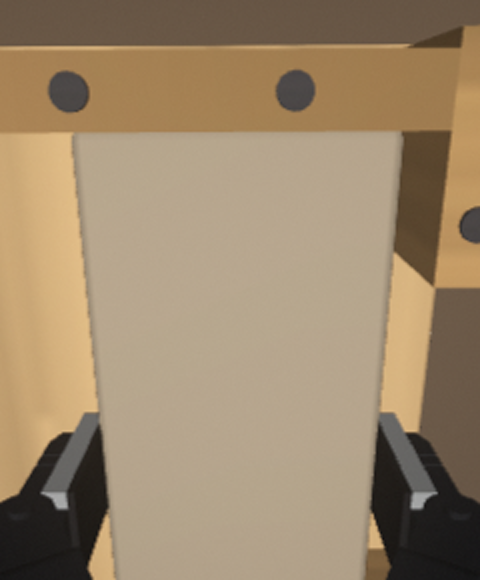

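The bat's end meets the end fence and its side meets the long fence. I'll release and lift.

>>> carry_out(commands=[[0,0,0,0],[0,0,0,0],[0,0,0,0],[0,0,-0.05,0],[0,0,-0.2,0],[0,0,-0.45,0],[0,0,-0.7,0],[0,0,-0.8,0]], fingers=0)

```text
time_s: 14.35
position: [0.6865, 0.1283, 0.1791]
tcp_rot: [3.13, 0.025, 1.689]
contact_force: [1.1, 0.4, -0.5]
width: 0.997
```

```bash
python3 look.py j wrist; python3 go.py 590,120,170,97
```

```text
t 14.4 pos [687.4 128.4 181.1] yaw 96.8 F [-0.1  0.8  1.6] w 85.1 q [ 0.09  0.63  0.17  1.09 -0.03  1.54]
590,120,170,97 -> [ 0.017 -0.489  0.048] -0.002 rows by dist 2.0 turn 0.0
```

View pics/j_wrist.png

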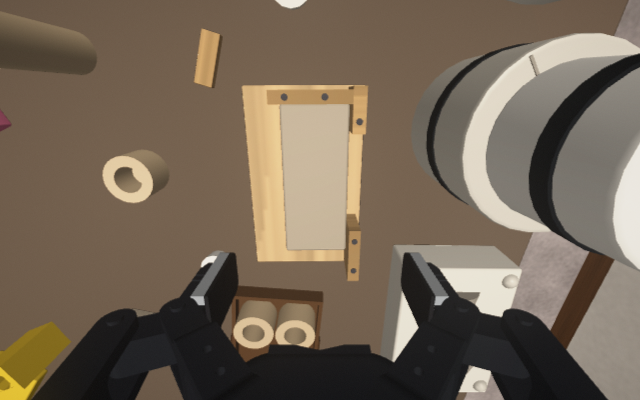

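```bash
python3 - <<'E'
from h import *
im,st=load('j','wrist');cp=campose('wrist',st)
hsv=cv2.cvtColor(im,cv2.COLOR_BGR2HSV)
m=cv2.inRange(hsv,(5,10,140),(35,75,255));m[:, :265]=0;m[:,350:]=0;m[255:]=0;m[:95]=0
cs,_=cv2.findContours(m,cv2.RETR_EXTERNAL,cv2.CHAIN_APPROX_NONE);c=max(cs,key=cv2.contourArea)
print(c[:,0].min(0),c[:,0].max(0))
w=(cast(c[:,0],.032,cp)*1000).astype(np.float32);r=cv2.minAreaRect(w);print(np.round(r[0],1),np.round(r[1],1),r[2])
print(cv2.boxPoints(r).round(1).tolist())
cv2.imwrite('pics/j_crop.png',cv2.resize(im[75:290,225:385],None,fx=3.5,fy=2.7,interpolation=cv2.INTER_CUBIC))
E
```

```text
[280 104] [349 249]
[683.4 124.6] [ 66.8 157.6] 7.122434616088867
[[640.5, 198.6999969482422], [660.0, 42.29999923706055], [726.2999877929688, 50.5], [706.7999877929688, 207.0]]
```

View pics/j_crop.png

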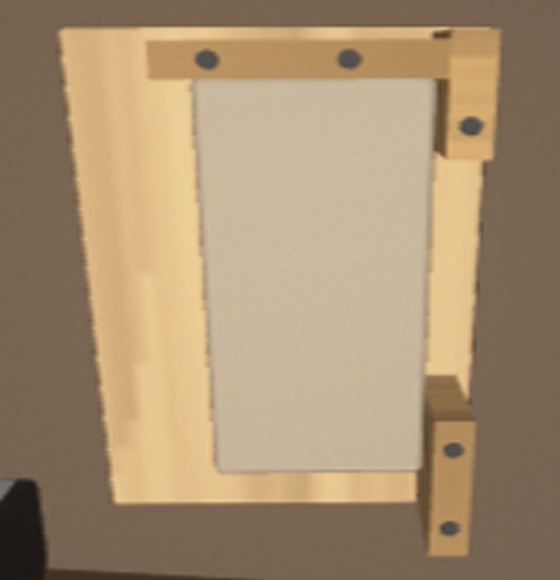

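The large bat is home: measured (683.4,124.6) at 7.1°, against a predicted (682.9,125.2) at 7.0°. Next is the small bat.

```bash
python3 go.py 590,0,180,135
```

```text
t 14.4 pos [687.4 128.4 181.1] yaw 96.8 F [-0.1  0.8  1.6] w 85.1 q [ 0.09  0.63  0.17  1.09 -0.03  1.54]
590,0,180,135 -> [-0.58  -0.559  0.012] -0.333 rows by dist 3.2 turn 4.4
```

>>> carry_out(commands=[[-0.58,-0.56,0.01,-0.333],[-0.58,-0.56,0.01,-0.333],[-0.58,-0.56,0.01,-0.333],[-0.58,-0.56,0.01,-0.333],[-0.58,-0.56,0.01,-0.333]], fingers=0.12)

```text
time_s: 14.9
position: [0.5889, -0.0016, 0.1815]
tcp_rot: [-3.137, 0.029, 2.357]
contact_force: [-0.8, -0.2, -0.0]
width: 0.876
```

```bash
python3 go.py 507,-120,150,172.1
```

```text
t 14.9 pos [588.9  -1.6 181.5] yaw 135.0 F [-0.8 -0.2 -0. ] w 74.5 q [-0.12  0.42 -0.19  0.95 -0.02  0.67]
507,-120,150,172.1 -> [-0.124 -0.708  0.164] -0.323 rows by dist 2.9 turn 4.3
```

>>> carry_out(commands=[[-0.124,-0.708,0.164,-0.323],[-0.124,-0.708,0.164,-0.323],[-0.124,-0.708,0.164,-0.323],[-0.124,-0.708,0.164,-0.323],[-0.124,-0.708,0.164,-0.323],[-0.124,-0.708,0.164,-0.323]])

```text
time_s: 15.5
position: [0.507, -0.1205, 0.1506]
tcp_rot: [-3.121, 0.022, 3.002]
contact_force: [-0.2, -0.1, 0.0]
width: 0.881
```

```bash
python3 go.py 507,-120,8,172.1; python3 look.py k wrist
```

```text
t 15.5 pos [ 507.  -120.5  150.6] yaw 172.0 F [-0.2 -0.1  0. ] w 74.9 q [-0.37  0.33 -0.42  0.8  -0.02 -0.23]
507,-120,8,172.1 -> [0.016 0.017 0.713] -0.001 rows by dist 2.9 turn 0.0
```

View pics/k_wrist.png

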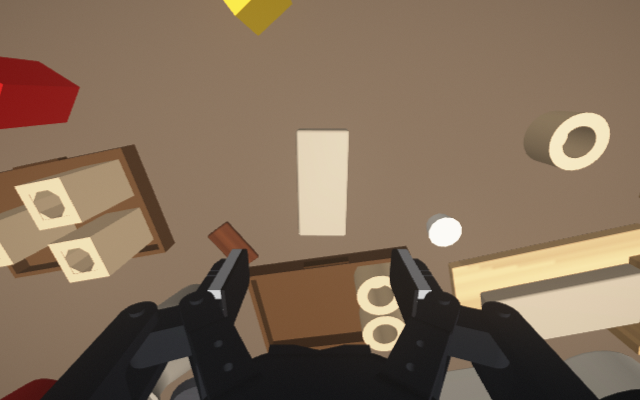

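The small bat is centred between the jaws, with its face at x 297–349 and y 129–236. I'll descend.

>>> carry_out(commands=[[0.016,0.017,0.25,0],[0.016,0.017,0.5,0],[0.016,0.017,0.65,0],[0.016,0.017,0.71,0],[0.016,0.017,0.735,0],[0.016,0.017,0.738,0],[0.016,0.017,0.738,0]])

```text
time_s: 16.25
position: [0.5088, -0.1203, 0.0044]
tcp_rot: [-3.12, 0.024, 3.001]
contact_force: [0.2, -0.2, -0.6]
width: 0.884
```

>>> carry_out(commands=[[0,0,0,0],[0,0,0,0],[0,0,0,0],[0,0,0,0],[0,0,0,0]], fingers=1)

```text
time_s: 16.75
position: [0.5102, -0.1209, 0.0062]
tcp_rot: [-3.119, 0.028, 3.001]
contact_force: [-1.0, 0.2, 6.6]
width: 0.569
```

>>> carry_out(commands=[[0,0,-0.1,0],[0,0,-0.35,0],[0,0,-0.6,0],[0,0,-0.8,0],[0,0,-0.8,0]])

```text
time_s: 17.25
position: [0.51, -0.118, 0.1725]
tcp_rot: [-3.117, 0.039, 3.001]
contact_force: [1.2, 0.3, -1.8]
width: 0.571
```

```bash
python3 go.py 590,0,180,135
```

```text
t 17.25 pos [ 510.  -118.   172.5] yaw 172.0 F [ 1.2  0.3 -1.8] w 48.6 q [-0.36  0.3  -0.4   0.83 -0.02 -0.22]
590,0,180,135 -> [-0.315  0.639 -0.041] 0.323 rows by dist 2.9 turn 4.3
```

>>> carry_out(commands=[[-0.315,0.64,-0.04,0.323],[-0.315,0.64,-0.04,0.323],[-0.315,0.64,-0.04,0.323],[-0.315,0.64,-0.04,0.323],[-0.315,0.64,-0.04,0.323],[-0.315,0.64,-0.04,0.323],[-0.315,0.64,-0.04,0.323]])

```text
time_s: 17.95
position: [0.5894, 0.0001, 0.1789]
tcp_rot: [3.139, 0.045, 2.356]
contact_force: [0.2, -1.0, -2.1]
width: 0.568
```

```bash
cat >> go.py <<'E'
print('tool z world',Rm[:,2].round(3))
E
python3 go.py 676,130,160,97
```

```text
t 17.95 pos [5.894e+02 1.000e-01 1.789e+02] yaw 135.0 F [ 0.2 -1.  -2.1] w 48.3 q [-0.11  0.41 -0.21  0.92 -0.03  0.67]
676,130,160,97 -> [0.157 0.765 0.09 ] 0.332 rows by dist 3.1 turn 4.4
tool z world [ 0.033 -0.03  -0.999]
```

```bash
python3 go.py 684,140,190,97
```

```text
t 17.95 pos [5.894e+02 1.000e-01 1.789e+02] yaw 135.0 F [ 0.2 -1.  -2.1] w 48.3 q [-0.11  0.41 -0.21  0.92 -0.03  0.67]
684,140,190,97 -> [ 0.157  0.829 -0.06 ] 0.332 rows by dist 3.4 turn 4.4
tool z world [ 0.033 -0.03  -0.999]
```

>>> carry_out(commands=[[0.157,0.83,-0.06,0.332],[0.157,0.83,-0.06,0.332],[0.157,0.83,-0.06,0.332],[0.157,0.83,-0.06,0.332],[0.157,0.83,-0.06,0.332],[0.157,0.83,-0.06,0.332],[0.157,0.83,-0.06,0.332],[0.157,0.83,-0.06,0.332]])

```text
time_s: 18.75
position: [0.6838, 0.1391, 0.1898]
tcp_rot: [3.113, 0.034, 1.692]
contact_force: [-0.3, -1.4, -1.8]
width: 0.567
```

>>> carry_out(commands=[[0,0,0.25,0],[0,0,0.5,0]])

```text
time_s: 18.95
position: [0.6892, 0.1355, 0.0917]
tcp_rot: [3.106, 0.034, 1.692]
contact_force: [0.5, 0.9, -2.8]
width: 0.564
```

```bash
python3 go.py 684,140,100,97; python3 look.py l wrist
```

```text
t 18.95 pos [689.2 135.5  91.7] yaw 96.9 F [ 0.5  0.9 -2.8] w 48.0 q [ 0.1   0.69  0.03  0.88 -0.03  1.55]
684,140,100,97 -> [ 0.024 -0.021 -0.043] -0.001 rows by dist 0.2 turn 0.0
tool z world [ 0.039 -0.029 -0.999]
```

View pics/l_wrist.png

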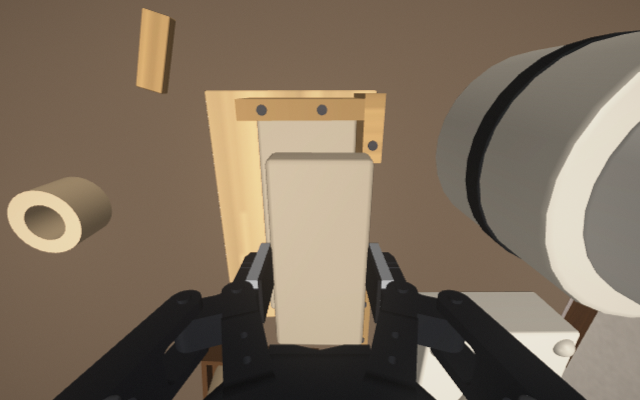

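The small bat hangs over the large one. I'll lower it, clear of both fences.

```bash
python3 go.py 684,140,46,97
```

```text
t 19.0 pos [682.3 134.4  80.1] yaw 96.9 F [-2.9 -1.1 -9.7] w 48.6 q [ 0.1   0.7   0.02  0.87 -0.03  1.55]
684,140,46,97 -> [0.033 0.009 0.17 ] -0.001 rows by dist 0.7 turn 0.0
tool z world [ 0.022 -0.031 -0.999]
```

>>> carry_out(commands=[[0.033,0.009,0.08,0],[0.033,0.009,0.15,0],[0.033,0.009,0.17,0],[0.033,0.009,0.17,0],[0.033,0.009,0.17,0]])

```text
time_s: 19.5
position: [0.6853, 0.14, 0.0478]
tcp_rot: [3.12, 0.034, 1.692]
contact_force: [0.5, 0.1, -2.0]
width: 0.567
```

```bash
python3 go.py 684,140,41,97
```

```text
t 19.5 pos [685.3 140.   47.8] yaw 96.9 F [ 0.5  0.1 -2. ] w 48.2 q [ 0.11  0.74  0.    0.82 -0.03  1.56]
684,140,41,97 -> [ 0.002 -0.007  0.034] -0.001 rows by dist 0.1 turn 0.0
tool z world [ 0.025 -0.031 -0.999]
```

>>> carry_out(commands=[[0,0,0.012,0],[0,0,0.024,0],[0,0,0.032,0],[0,0,0.032,0]])

```text
time_s: 19.9
position: [0.6853, 0.1398, 0.0412]
tcp_rot: [3.121, 0.034, 1.692]
contact_force: [0.6, -0.0, -2.5]
width: 0.568
```

>>> carry_out(commands=[[0,0,0.01,0],[0,0,0.015,0],[0,0,0.015,0]])

```text
time_s: 20.2
position: [0.6855, 0.1397, 0.0392]
tcp_rot: [3.12, 0.034, 1.692]
contact_force: [-1.8, -0.3, 4.2]
width: 0.571
```

>>> carry_out(commands=[[0,0.007,0,0],[0,0.014,0,0],[0,0.021,0,0],[0,0.025,0,0],[0,0.025,0,0]])

```text
time_s: 20.7
position: [0.6905, 0.1404, 0.0392]
tcp_rot: [3.12, 0.034, 1.692]
contact_force: [-2.0, -0.8, 1.5]
width: 0.571
```

>>> carry_out(commands=[[0,0.007,0,0],[0,0.012,0,0],[0,0.015,0,0],[0,0.015,0,0]])

```text
time_s: 21.1
position: [0.6911, 0.1405, 0.0391]
tcp_rot: [3.125, 0.034, 1.692]
contact_force: [-8.4, -1.1, 6.3]
width: 0.567
```

>>> carry_out(commands=[[0.008,0.005,0,0],[0.016,0.005,0,0],[0.024,0.005,0,0],[0.03,0.005,0,0],[0.03,0.005,0,0]])

```text
time_s: 21.6
position: [0.6907, 0.1435, 0.0391]
tcp_rot: [3.127, 0.039, 1.691]
contact_force: [-4.2, -7.4, 5.2]
width: 0.57
```

>>> carry_out(commands=[[0.007,0.003,0,0],[0.014,0.003,0,0],[0.014,0.003,0,0]])

```text
time_s: 21.9
position: [0.6906, 0.1441, 0.0392]
tcp_rot: [3.129, 0.044, 1.691]
contact_force: [-4.0, -6.6, 4.9]
width: 0.568
```

```bash
python3 look.py m wrist; python3 - <<'E'
from h import *
im,st=load('m','wrist');cv2.imwrite('pics/m_crop.png',cv2.resize(im[30:330,200:440],None,fx=2.5,fy=2,interpolation=cv2.INTER_CUBIC))
E
```

```text
(no output)
```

View pics/m_crop.png

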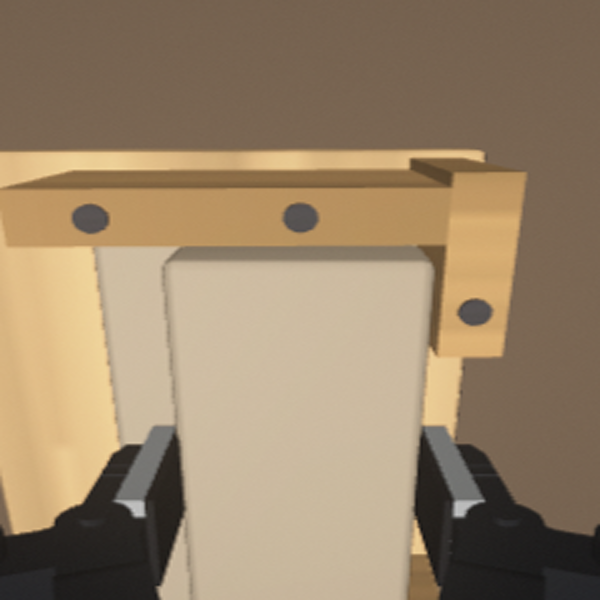

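```bash
cat > b.py <<'E'
from h import *
th=np.radians(7);ux=np.array([np.cos(th),np.sin(th)]);uy=np.array([-ux[1],ux[0]]);O=np.array([672.6,118.9])
def b(uv,z,cp): w=cast(uv,z,cp)*1000-O; return np.c_[w@ux,w@uy].round(1)
E
python3 - <<'E'
from b import *
im,st=load('m','wrist');cp=campose('wrist',st)
px=lambda p:np.array(p,float)/[2.5,2]+[200,30]
print('fence inner',b(px([(200,246),(400,245)]),.057,cp),'bat top edge',b(px([(175,263),(420,262)]),.052,cp),'vert edges',b(px([(165,300),(432,300)]),.052,cp),'cam',((cp[1][:2]*1000-O)@uy))
print('long fence inner',b(px([(436,345),(447,250)]),.057,cp))
E
```

```text
fence inner [[ 3.2 84. ]
 [37.4 84.1]] bat top edge [[-2.1 79.1]
 [42.  79.2]] vert edges [[-4.4 70.5]
 [44.7 70.2]] cam 109.90731336900693
long fence inner [[45.1 61.1]
 [45.5 83. ]]
```

The small bat touches the long fence, but about 4–5 mm is still open at the end fence. I'll push on with a lighter downward press.

>>> carry_out(commands=[[0.0,-0.003,-0.005,0],[0.012,-0.003,-0.005,0],[0.024,-0.003,-0.005,0],[0.036,-0.003,-0.005,0],[0.036,-0.003,-0.005,0]])

```text
time_s: 22.45
position: [0.6898, 0.1484, 0.0399]
tcp_rot: [3.128, 0.05, 1.689]
contact_force: [0.0, -8.6, -1.3]
width: 0.569
```

>>> carry_out(commands=[[0.007,0.003,0,0],[0.014,0.006,0,0],[0.014,0.006,0,0]])

```text
time_s: 22.75
position: [0.6899, 0.1484, 0.0396]
tcp_rot: [3.131, 0.057, 1.689]
contact_force: [-3.7, -10.3, 3.6]
width: 0.564
```

```bash
python3 look.py n wrist; python3 - <<'E'
from h import *
im,st=load('n','wrist');cv2.imwrite('pics/n_crop.png',cv2.resize(im[30:330,200:440],None,fx=2.5,fy=2,interpolation=cv2.INTER_CUBIC))
E
```

```text
(no output)
```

View pics/n_crop.png

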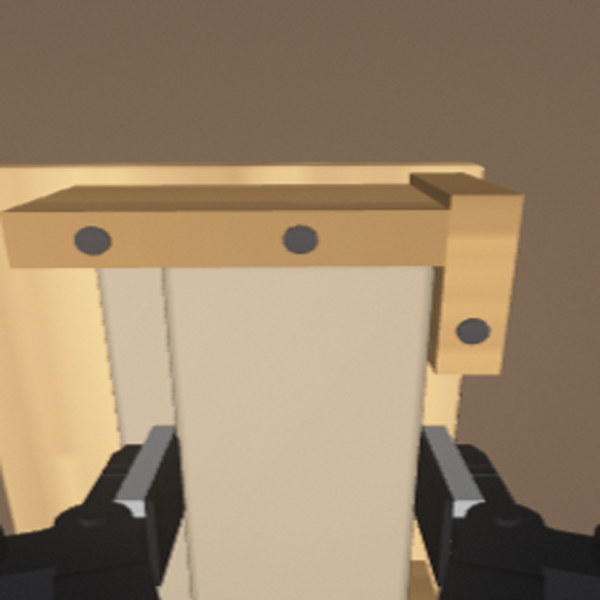

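The small bat now touches both fences: no end face is visible and it has stalled. I'll release.

>>> carry_out(commands=[[0.003,0,0.005,0],[0.003,0,0.005,0],[0,0,0.0,0],[0,0,0,0],[0,0,0,0],[0,0,-0.05,0],[0,0,-0.2,0],[0,0,-0.45,0],[0,0,-0.65,0],[0,0,-0.65,0]], fingers=0.2)

```text
time_s: 23.8
position: [0.6919, 0.1566, 0.1783]
tcp_rot: [3.118, 0.056, 1.688]
contact_force: [0.3, -0.1, 0.7]
width: 0.802
```

```bash
python3 look.py o wrist;python3 go.py 590,130,190,97;python3 - <<'E'
from h import *
im,st=load('o','wrist');cv2.imwrite('pics/o_crop.png',cv2.resize(im[30:330,200:440],None,fx=2.5,fy=2,interpolation=cv2.INTER_CUBIC))
E
```

```text
t 23.85 pos [690.3 156.3 174.7] yaw 96.7 F [-0.1 -0.2 -0.3] w 68.2 q [ 0.14  0.65  0.18  1.09 -0.06  1.59]
590,130,190,97 -> [-0.076 -0.512 -0.082] -0.002 rows by dist 2.1 turn 0.0
tool z world [ 0.026 -0.054 -0.998]
```

View pics/o_crop.png

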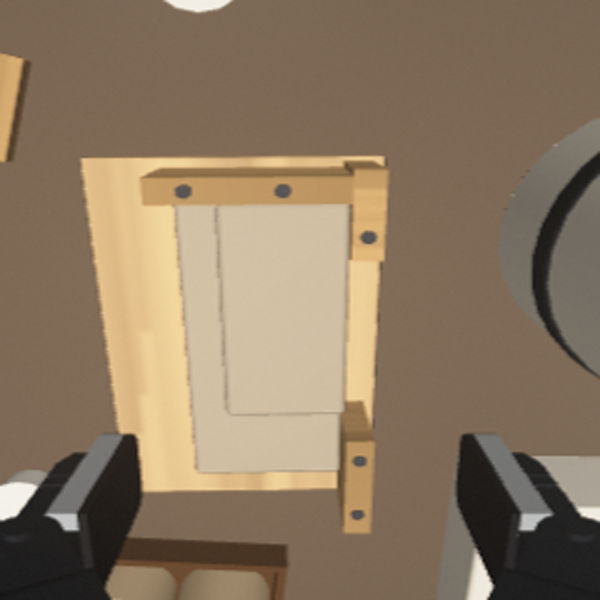

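```bash
python3 - <<'E'
from b import *
im,st=load('o','wrist');cp=campose('wrist',st)
px=lambda p:np.array(p,float)/[2.5,2]+[200,30]
print('small near',b(px([(230,413),(341,411)]),.052,cp),'left far',b(px([(219,215)]),.052,cp),'right',b(px([(348,250),(344,380)]),.052,cp))
print('large near',b(px([(198,471),(337,469)]),.032,cp),'left',b(px([(180,215)]),.032,cp))
print('fence inner end',b(px([(200,205),(300,204)]),.057,cp),'long',b(px([(351,225),(342,500)]),.057,cp))
E
```

```text
small near [[ -2.6 -24.3]
 [ 43.8 -23.8]] left far [[-2.8 78.5]] right [[44.8 61.9]
 [44.7 -5.8]]
large near [[-20.7 -73.9]
 [ 44.6 -73.8]] left [[-19.8  75.1]]
fence inner end [[-8.9 83.8]
 [26.6 84. ]] long [[ 45.1  74.5]
 [ 44.9 -76.6]]
```

Both bats are home, with edges flush to the fences within about 1 mm. Next is the short prop.

```bash
python3 go.py 590,130,190,92 492,108,130,92
```

```text
t 23.85 pos [690.3 156.3 174.7] yaw 96.7 F [-0.1 -0.2 -0.3] w 68.2 q [ 0.14  0.65  0.18  1.09 -0.06  1.59]
590,130,190,92 -> [-0.076 -0.512 -0.082] 0.041 rows by dist 2.1 turn 0.6
492,108,130,92 -> [-0.11  -1.017  0.21 ] 0.041 rows by dist 4.2 turn 0.6
tool z world [ 0.026 -0.054 -0.998]
```

>>> carry_out(commands=[[-0.1,-0.9,0.0,0.041],[-0.1,-0.99,0.0,0.041],[-0.1,-0.99,0.0,0.041],[-0.11,-1.0,0.2,0.041],[-0.11,-1.0,0.2,0.041],[-0.11,-1.0,0.2,0.041],[-0.11,-1.0,0.2,0.041]], fingers=0.05)

```text
time_s: 24.55
position: [0.4964, 0.1087, 0.1324]
tcp_rot: [3.116, 0.054, 1.606]
contact_force: [1.1, -0.0, -0.1]
width: 0.95
```

```bash
python3 go.py 492,108,14,92; python3 look.py p wrist
```

```text
t 24.55 pos [496.4 108.7 132.4] yaw 92.0 F [ 1.1 -0.  -0.1] w 80.8 q [ 0.1   0.33 -0.46  0.75 -0.06  1.64]
492,108,14,92 -> [ 0.03  -0.037  0.591] 0.0 rows by dist 2.4 turn 0.0
tool z world [ 0.027 -0.053 -0.998]
```

View pics/p_wrist.png

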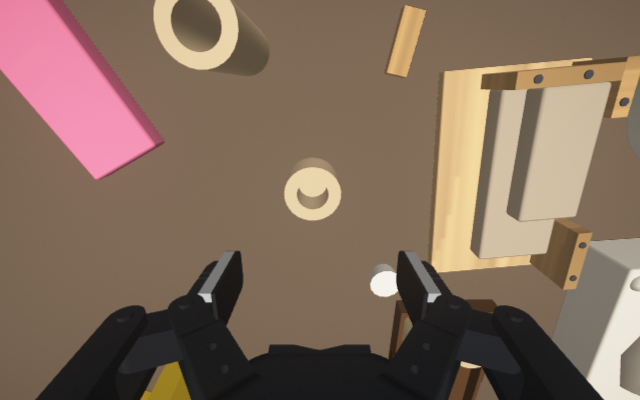

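```bash
python3 - <<'E'
from b import *
im,st=load('p','wrist');cp=campose('wrist',st); print(cast([[312.5,193]],.035,cp))
E
```

```text
[[0.49219044 0.10849682]]
```

>>> carry_out(commands=[[0.03,-0.037,0.25,0],[0.03,-0.037,0.45,0],[0.03,-0.037,0.55,0],[0.03,-0.037,0.59,0],[0.03,-0.037,0.59,0],[0.03,-0.037,0.59,0]])

```text
time_s: 25.2
position: [0.4948, 0.1085, 0.0156]
tcp_rot: [3.113, 0.054, 1.606]
contact_force: [-0.8, -0.4, 0.6]
width: 0.953
```

>>> carry_out(commands=[[0,-0.01,0,0],[0,-0.01,0,0],[0,-0.01,0,0],[0,-0.01,0,0],[0,-0.01,0,0],[0,-0.01,0,0]], fingers=1, force=35)

```text
time_s: 25.8
position: [0.4939, 0.1086, 0.0171]
tcp_rot: [3.11, 0.054, 1.606]
contact_force: [-1.2, 0.2, 8.3]
width: 0.57
```

>>> carry_out(commands=[[0,0,-0.1,0],[0,0,-0.3,0],[0,0,-0.55,0],[0,0,-0.7,0],[0,0,-0.7,0],[0,0,-0.7,0]])

```text
time_s: 26.4
position: [0.4896, 0.1161, 0.1576]
tcp_rot: [3.108, 0.054, 1.606]
contact_force: [-0.2, -0.1, -1.7]
width: 0.573
```

```bash
python3 go.py 575,-30,150,92; python3 look.py q wrist
```

```text
t 26.4 pos [489.6 116.1 157.6] yaw 92.0 F [-0.2 -0.1 -1.7] w 48.7 q [ 0.12  0.29 -0.45  0.8  -0.06  1.65]
575,-30,150,92 -> [-0.742  0.398  0.091] 0.0 rows by dist 3.4 turn 0.0
tool z world [ 0.035 -0.052 -0.998]
```

View pics/q_wrist.png

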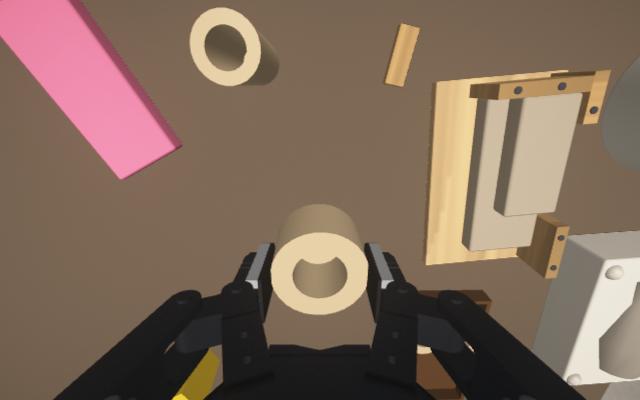

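The short prop is held. I'll carry it to the short tray.

>>> carry_out(commands=[[-0.742,0.4,0.05,0.004],[-0.742,0.4,0.05,0.004],[-0.742,0.4,0.05,0.004],[-0.742,0.4,0.05,0.004],[-0.742,0.4,0.05,0.004],[-0.742,0.4,0.05,0.004]])

```text
time_s: 27.05
position: [0.5724, -0.0293, 0.155]
tcp_rot: [3.114, 0.052, 1.598]
contact_force: [-0.3, 0.9, -0.0]
width: 0.566
```

```bash
python3 go.py 654,-160,120,91.2
```

```text
t 27.05 pos [572.4 -29.3 155. ] yaw 91.6 F [-0.3  0.9 -0. ] w 48.1 q [-0.16  0.41 -0.28  0.85 -0.05  1.39]
654,-160,120,91.2 -> [-0.654  0.384  0.22 ] 0.003 rows by dist 3.2 turn 0.0
tool z world [ 0.029 -0.051 -0.998]
```

>>> carry_out(commands=[[-0.654,0.384,0.0,0.003],[-0.654,0.384,0.0,0.003],[-0.654,0.384,0.0,0.003],[-0.654,0.384,0.2,0.003],[-0.654,0.384,0.2,0.003],[-0.654,0.384,0.2,0.003],[-0.654,0.384,0.2,0.003]])

```text
time_s: 27.75
position: [0.6537, -0.1579, 0.125]
tcp_rot: [3.114, 0.052, 1.594]
contact_force: [0.2, -0.1, -0.2]
width: 0.571
```

```bash
python3 go.py 655,-162,26,91.2; python3 look.py r wrist
```

```text
t 27.75 pos [ 653.7 -157.9  125. ] yaw 91.3 F [ 0.2 -0.1 -0.2] w 48.6 q [-0.33  0.6  -0.04  0.89 -0.04  1.22]
655,-162,26,91.2 -> [ 0.005 -0.008  0.495] 0.001 rows by dist 2.0 turn 0.0
tool z world [ 0.029 -0.051 -0.998]
```

View pics/r_wrist.png

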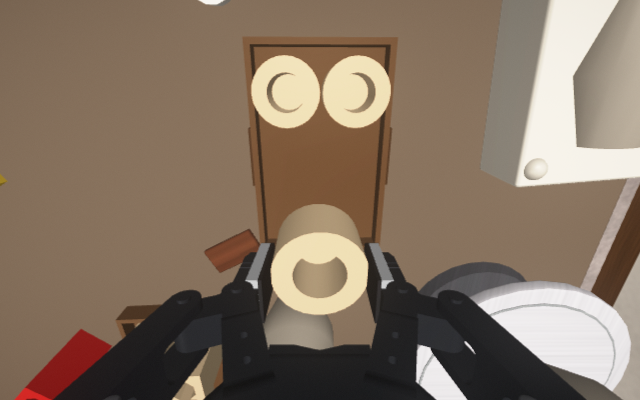

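The prop is centred over the bare half of the short tray. The fixed shorts are at (286,92) and (356,92), and the vase is clear. I'll lower it.

>>> carry_out(commands=[[0.005,-0.008,0.2,0],[0.005,-0.008,0.38,0],[0.005,-0.008,0.47,0],[0.005,-0.008,0.495,0],[0.005,-0.008,0.495,0],[0.005,-0.008,0.495,0]])

```text
time_s: 28.4
position: [0.657, -0.1624, 0.0288]
tcp_rot: [3.11, 0.054, 1.594]
contact_force: [0.0, -0.0, -1.1]
width: 0.568
```

>>> carry_out(commands=[[0,0,0.012,0],[0,0,0.022,0],[0,0,0.022,0]])

```text
time_s: 28.7
position: [0.6575, -0.1628, 0.025]
tcp_rot: [3.109, 0.054, 1.594]
contact_force: [-0.9, 0.1, -1.0]
width: 0.567
```

>>> carry_out(commands=[[0,0,0.01,0],[0,0,0.017,0],[0,0,0.017,0]])

```text
time_s: 29.0
position: [0.6578, -0.163, 0.0222]
tcp_rot: [3.109, 0.054, 1.594]
contact_force: [-1.4, 1.9, 3.9]
width: 0.567
```

>>> carry_out(commands=[[0,0,0,0],[0,0,0,0],[0,0,0,0],[0,0,-0.1,0],[0,0,-0.3,0],[0,0,-0.55,0],[0,0,-0.8,0],[0,0,-0.8,0]], fingers=0.22)

```text
time_s: 29.8
position: [0.6568, -0.1557, 0.1906]
tcp_rot: [3.096, 0.059, 1.594]
contact_force: [0.7, -0.4, 1.2]
width: 0.78
```

```bash
python3 look.py s wrist;python3 go.py 560,20,200,95
```

```text
t 29.85 pos [ 655.1 -155.3  186.7] yaw 91.3 F [-0.6  0.3  0.1] w 66.5 q [-0.32  0.54  0.03  1.   -0.04  1.22]
560,20,200,95 -> [ 0.882 -0.45  -0.136] -0.032 rows by dist 4.0 turn 0.4
tool z world [ 0.043 -0.056 -0.998]
```

View pics/s_wrist.png

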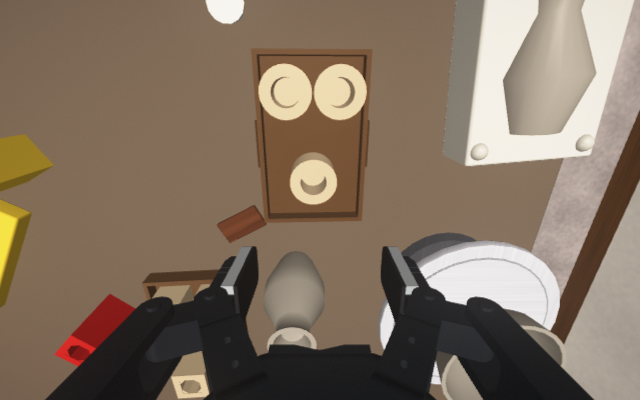

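The short prop stands at (313,182) and the vase is untouched. The tall prop is next.

>>> carry_out(commands=[[0.88,-0.45,-0.13,-0.04],[0.88,-0.45,-0.13,-0.04],[0.88,-0.45,-0.13,-0.04],[0.88,-0.45,-0.13,-0.04],[0.88,-0.45,-0.13,-0.04],[0.88,-0.45,-0.13,-0.04]])

```text
time_s: 30.45
position: [0.5593, 0.0204, 0.198]
tcp_rot: [3.106, 0.06, 1.676]
contact_force: [-0.2, -0.8, 0.1]
width: 0.78
```

```bash
python3 go.py 433,222,190,99.8
```

```text
t 30.45 pos [559.3  20.4 198. ] yaw 96.0 F [-0.2 -0.8  0.1] w 66.3 q [-0.07  0.34 -0.27  0.92 -0.05  1.4 ]
433,222,190,99.8 -> [ 1.069 -0.521 -0.043] -0.033 rows by dist 4.8 turn 0.4
tool z world [ 0.041 -0.056 -0.998]
```

>>> carry_out(commands=[[1.0,-0.52,-0.04,-0.033],[1.0,-0.52,-0.04,-0.033],[1.0,-0.52,-0.04,-0.033],[1.0,-0.52,-0.04,-0.033],[1.0,-0.52,-0.04,-0.033],[1.0,-0.52,-0.04,-0.033],[1.0,-0.52,-0.04,-0.033]])

```text
time_s: 31.15
position: [0.4354, 0.2076, 0.1897]
tcp_rot: [3.111, 0.063, 1.742]
contact_force: [-0.3, -0.5, 0.3]
width: 0.776
```

```bash
python3 go.py 433,222,130,99.8 433,222,65,99.8; python3 look.py t wrist
```

```text
t 31.15 pos [435.4 207.6 189.7] yaw 99.8 F [-0.3 -0.5  0.3] w 66.0 q [ 0.33  0.23 -0.44  0.88 -0.07  1.73]
433,222,130,99.8 -> [ 0.092 -0.009  0.293] 0.0 rows by dist 1.2 turn 0.0
433,222,65,99.8 -> [ 0.112 -0.019  0.617] 0.0 rows by dist 2.5 turn 0.0
tool z world [ 0.041 -0.057 -0.998]
```

View pics/t_wrist.png

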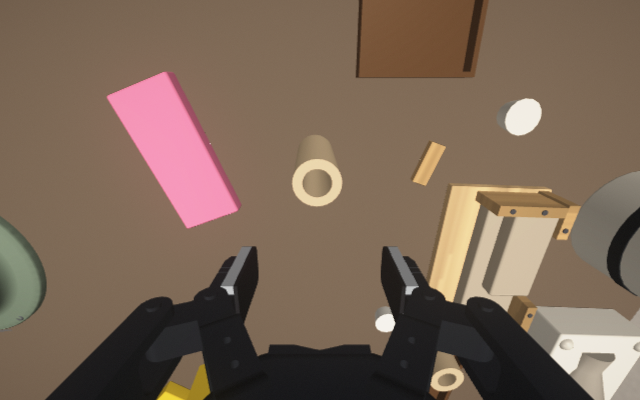

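```bash
python3 - <<'E'
from b import *
im,st=load('t','wrist');cp=campose('wrist',st); print(cast([[317,183]],.11,cp))
E
```

```text
[[0.43275068 0.22200977]]
```

>>> carry_out(commands=[[0.09,-0.009,0.2,0],[0.1,-0.013,0.35,0],[0.105,-0.019,0.5,0],[0.112,-0.019,0.6,0],[0.112,-0.019,0.63,0],[0.112,-0.019,0.63,0],[0.112,-0.019,0.63,0]])

```text
time_s: 31.9
position: [0.4347, 0.221, 0.0633]
tcp_rot: [3.109, 0.063, 1.739]
contact_force: [1.1, 0.6, -0.7]
width: 0.778
```

>>> carry_out(commands=[[0,-0.008,0,0],[0,-0.008,0,0],[0,-0.008,0,0],[0,-0.008,0,0],[0,-0.008,0,0],[0,-0.008,0,0]], fingers=1)

```text
time_s: 32.5
position: [0.4335, 0.221, 0.0647]
tcp_rot: [3.107, 0.063, 1.74]
contact_force: [-2.0, -0.7, 7.7]
width: 0.461
```

>>> carry_out(commands=[[0,0,-0.1,0],[0,0,-0.3,0],[0,0,-0.55,0],[0,0,-0.7,0],[0,0,-0.7,0],[0,0,-0.7,0],[0,0,-0.7,0]])

```text
time_s: 33.2
position: [0.4262, 0.2284, 0.2031]
tcp_rot: [3.11, 0.064, 1.74]
contact_force: [0.6, -0.1, -1.5]
width: 0.457
```

```bash
python3 go.py 508,372,190,99.8; python3 look.py u wrist
```

```text
t 33.2 pos [426.2 228.4 203.1] yaw 99.7 F [ 0.6 -0.1 -1.5] w 38.9 q [ 0.38  0.22 -0.42  0.92 -0.07  1.78]
508,372,190,99.8 -> [0.642 0.523 0.041] -0.001 rows by dist 3.3 turn 0.0
tool z world [ 0.042 -0.057 -0.997]
```

View pics/u_wrist.png

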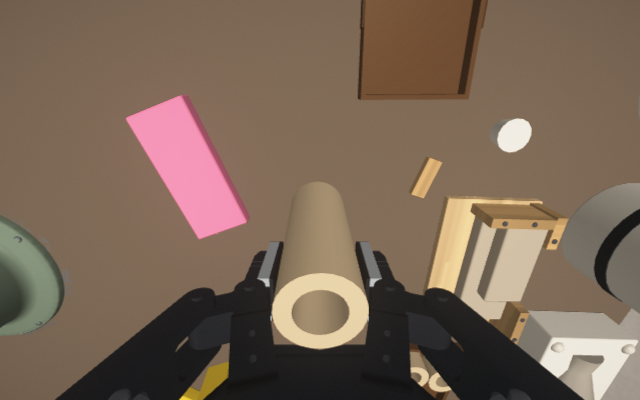

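The tall prop is held. I'll carry it to the tall tray.

>>> carry_out(commands=[[0.642,0.523,0.02,0],[0.642,0.523,0.02,0],[0.642,0.523,0.02,0],[0.642,0.523,0.02,0],[0.642,0.523,0.02,0],[0.642,0.523,0.02,0],[0.642,0.523,0.02,0]])

```text
time_s: 33.95
position: [0.5068, 0.3709, 0.1931]
tcp_rot: [3.113, 0.065, 1.739]
contact_force: [0.5, -0.4, -2.9]
width: 0.463
```

```bash
python3 go.py 508,372,75,99.8; python3 look.py v wrist
```

```text
t 33.95 pos [506.8 370.9 193.1] yaw 99.6 F [ 0.5 -0.4 -2.9] w 39.4 q [ 0.55  0.5  -0.03  1.04 -0.07  1.95]
508,372,75,99.8 -> [ 0.043 -0.01   0.589] -0.001 rows by dist 2.4 turn 0.0
tool z world [ 0.039 -0.059 -0.997]
```

View pics/v_wrist.png

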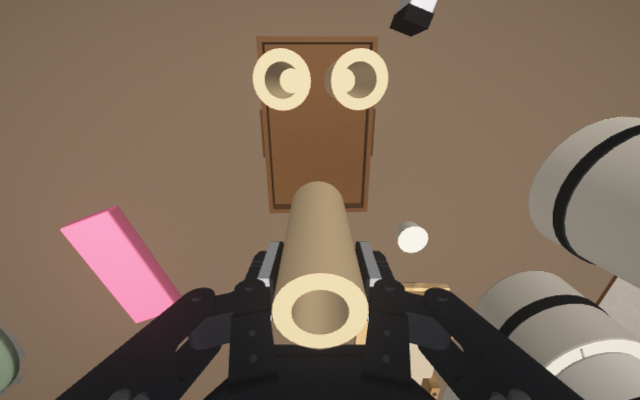

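The prop is aligned over the tall tray's bare half. The fixed tubes are at (282,80) and (358,80). I'll lower it.

>>> carry_out(commands=[[0.015,-0.003,0.2,0],[0.03,-0.006,0.4,0],[0.043,-0.01,0.54,0],[0.043,-0.01,0.58,0],[0.043,-0.01,0.585,0],[0.043,-0.01,0.585,0]])

```text
time_s: 34.6
position: [0.5094, 0.3724, 0.0779]
tcp_rot: [3.11, 0.064, 1.738]
contact_force: [0.0, -0.0, -1.7]
width: 0.465
```

>>> carry_out(commands=[[0,0,0.012,0],[0,0,0.024,0],[0,0,0.024,0]])

```text
time_s: 34.9
position: [0.5099, 0.3724, 0.0739]
tcp_rot: [3.108, 0.063, 1.738]
contact_force: [0.2, -0.7, -2.6]
width: 0.458
```

>>> carry_out(commands=[[0,0,0.01,0],[0,0,0.02,0],[0,0,0.02,0]])

```text
time_s: 35.2
position: [0.5103, 0.3723, 0.07]
tcp_rot: [3.108, 0.063, 1.738]
contact_force: [-0.1, 0.4, -0.5]
width: 0.458
```

>>> carry_out(commands=[[0,0,0.006,0],[0,0,0.006,0],[0,0,0.006,0]])

```text
time_s: 35.5
position: [0.5105, 0.3725, 0.07]
tcp_rot: [3.107, 0.063, 1.738]
contact_force: [-1.7, -0.5, 6.7]
width: 0.46
```

>>> carry_out(commands=[[0,0,0,0],[0,0,0,0],[0,0,0,0],[0,0,-0.08,0],[0,0,-0.25,0],[0,0,-0.45,0],[0,0,-0.65,0],[0,0,-0.8,0],[0,0,-0.8,0]], fingers=0.2)

```text
time_s: 36.4
position: [0.5057, 0.3832, 0.2348]
tcp_rot: [3.099, 0.059, 1.738]
contact_force: [0.5, 0.1, 0.6]
width: 0.797
```

```bash
python3 look.py w wrist; python3 go.py 380,250,250,99.8
```

```text
t 36.45 pos [504.7 382.4 232. ] yaw 99.6 F [-0.3 -0.2 -1.1] w 68.1 q [ 0.57  0.48  0.04  1.12 -0.07  1.97]
380,250,250,99.8 -> [-0.553 -0.722 -0.084] -0.002 rows by dist 3.7 turn 0.0
tool z world [ 0.048 -0.053 -0.997]
```

View pics/w_wrist.png

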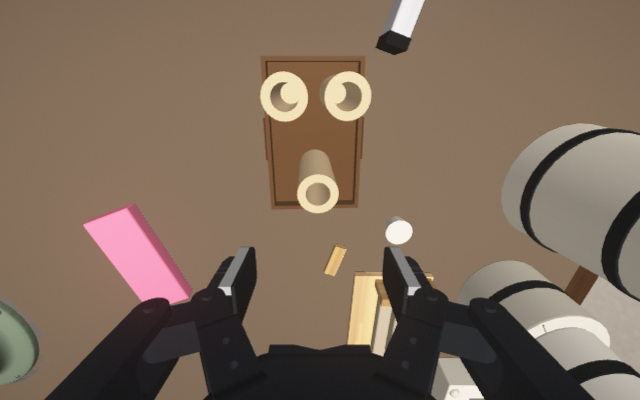

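The tall prop stands at (318,193). I'll withdraw the arm clear of the view and check the whole bench from above.

>>> carry_out(commands=[[-0.55,-0.72,-0.15,0],[-0.55,-0.72,-0.15,0],[-0.55,-0.72,-0.15,0],[-0.55,-0.72,-0.15,0],[-0.55,-0.72,-0.15,0],[-0.55,-0.72,-0.15,0]])

```text
time_s: 37.05
position: [0.3794, 0.2511, 0.2624]
tcp_rot: [3.103, 0.061, 1.738]
contact_force: [0.2, -0.4, 0.4]
width: 0.799
```

```bash
python3 look.py x top side; python3 - <<'E'
from h import *
im,_=load('x','top');cv2.imwrite('pics/x_crop.png',cv2.resize(im[90:300,120:500],None,fx=2.1,fy=2.1,interpolation=cv2.INTER_CUBIC))
cv2.imwrite('pics/x_board.png',cv2.resize(im[95:165,225:325],None,fx=8,fy=8,interpolation=cv2.INTER_CUBIC))
a,_=load('a','top');d=cv2.absdiff(a,im).max(2);print('vase diff',d[115:160,405:450].max())
E
```

```text
vase diff 7
```

View pics/x_crop.png

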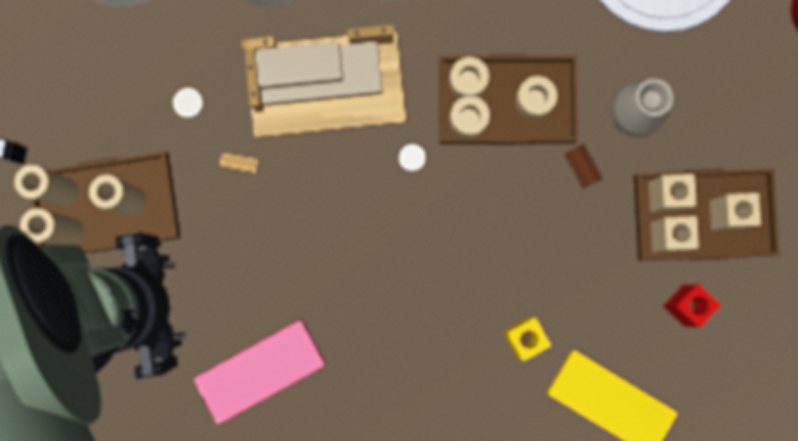

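View pics/x_board.png

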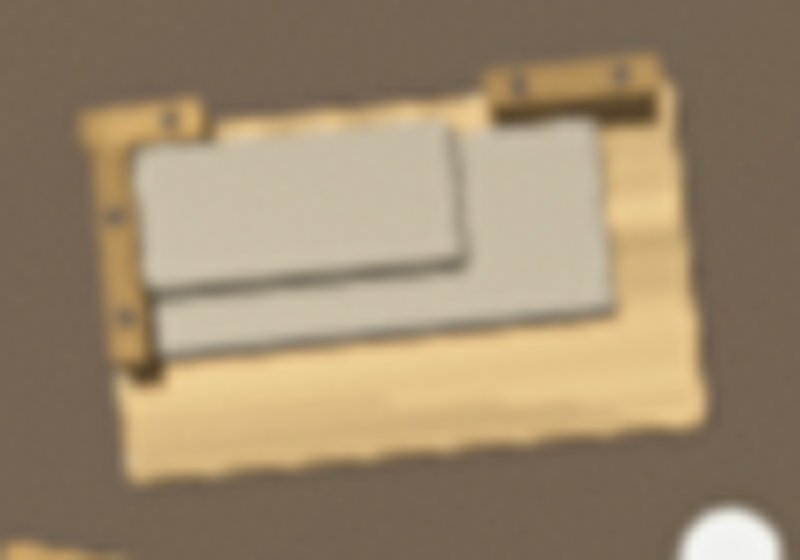

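View pics/x_side.png

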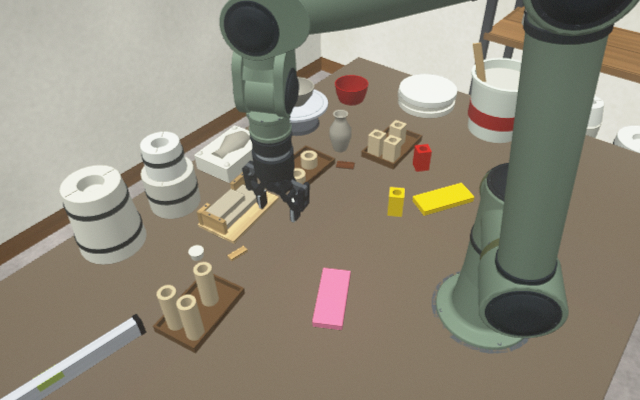

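All five pieces are in place and the vase has not moved. I'll make one last numeric check of the stack from the top view.

```bash
python3 - <<'E'
from b import *
im,_=load('x','top');cp=campose('top')
px=lambda p:(np.array(p,float)+.5)/8-.5+np.array([225,95])
print('small corners',b(px([(133,150),(448,122),(467,265),(147,292)]),.052,cp).tolist())
print('large corners',b(px([(600,118),(615,312),(160,355)]),.032,cp).tolist())
E
```

```text
small corners [[44.0, 83.3], [42.8, -24.8], [-7.2, -26.4], [-5.4, 83.1]]
large corners [[44.6, -76.7], [-24.0, -75.0], [-22.9, 83.4]]
```

```bash
python3 -c "
from cell import ctrl
print(ctrl.finish_job(), ctrl.get_obs()['time_s'])"
```

```text
the job is handed in; nothing more can be done
the job is handed in; nothing more can be done
```

I put all five pieces away and handed the job in at about 37 s. The hand-in gave no verdict.

- **Props:** the tall prop, short prop and square post each stand upright on the floor of the tray holding their own kind. The final top and side views showed this.
- **Bats:** the large bat is underneath and the small one on top. I pushed each one against the long fence, then the end fence, until it stalled. In the last top view their edges sit within about 2 mm of home, which is the accuracy of the hand-picked pixels and the camera calibration.
- **Vase and look-alikes:** the vase did not move, as its image patch is the same before and after. I did not touch the pink, yellow or red look-alikes.
- **Disagreements:** my estimate of the small bat's place in the grip put it about 1 mm off the end fence image (4 mm too short by dead reckoning). The wrist picture showed a gap of about 4–5 mm there, so I pushed it the rest of the way and it stalled.
- **Tool tilt:** the tool drifted to about 4° off vertical over the job. It did not affect the placements.

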